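# Restock the green lane from the middle of a delivery stack

### The arm

A 7-joint arm with a two-finger parallel gripper is mounted at the origin on the work surface. World frame = base frame: x ahead of the robot, y to its left, z up, the work surface at z = 0. Lengths are in m, angles in degrees, forces in N, time in s.
With the tool pointing down it reaches from about 0.35 to 0.9 m from the base axis. Payload 7.2 kg.
Tool frame: the origin (TCP) lies at the very end of the fingers, on their centre line; the grasp point (between the pads) lies 19 mm behind it; y points along the fingers, z is the direction in which the jaws open and shut, and the axes are right-handed (so a half turn about y gives the same grasp; the last joint's range is limited). The gripper opens to 88 mm and grips with 3 to 60 N. Pads are 20 mm wide; open, the fingers measure 115 mm over their backs; the gripper's body (75 mm by 178 mm) begins 61 mm behind the grasp point.
Start: joints at [62.04, 23.554, -0.728, 91.456, 0.321, 64.991, -4.71], TCP at [0.255, -0.571, 0.223] pointing down, gripper open.
Joint ranges: [-169.25, 169.25], [-16.82, 113.86], [-84.01, 82.57], [7.8, 145.47], [-59.2, 239.2], [7.22, 106.19], [-163.78, 163.78]. Speed limits (degrees/s): [136.94, 136.94, 172.46, 172.46, 180, 180, 180].

### API

Orientations are given as a 3x3 rotation matrix whose columns are the frame's x, y, z axes.
In Python, from station import ctrl gives the robot as it stands.
- The arm moves only by the tool servo_tool, never from a script. Its argument "rows" is one flat list of numbers, 7 for each row, row after row: the shift along the tool's x, y, z in cm, then the turn, a rotation vector about the tool's x, y, z in degrees, then the gripper's target within -1 to 1 (shut at 1, half-way at 0, fully open at -1). A call has 1 to 12 rows; each row shifts and turns the commanded pose from where the row before left it, along the tool's axes as they then stand; what a row does not reach is not made up. A row lasts 1/12 s, in which the tool goes at most 41.7 mm and 7.16 degrees, less where a joint would pass 70% of its speed; a pose out of reach is approached as far as the arm can. A call is refused whole if a number of a shift passes 4.17 or a number of a turn 7.16, either way. A call with a gripper value outside its range is refused whole. The fingers move at their own pace and stop on an object; "newtons" is the grip in N (left out, the last holds). Time passes only in rows, so rows that do not move let the fingers close. It gives the time, the measured TCP pose, the force and the opening at its end, in the units of the state.
- ctrl.sense(): the state, without advancing time (a new reading comes with each control period).
- ctrl.get_image(name): name is "scene" or "top" or "wrist"; returns a dict with "color" (384x512x3 uint8, red, green, blue), "depth" (384x512 float32, m along the optical axis (not along the pixel's ray), 0 where there is no reading), "vertical_fov" (degrees; the focal length in pixels is half the picture's height over the tangent of half this angle, whatever the lens; pixels are square), "cx", "cy" (the principal point, pixels), "k1" (the pictures are not rectified: a ray, as slopes to the right and down, at radius r is drawn at 1 + k1 r^2 times it, then the intrinsics apply), "view" (4x4, takes a point from world to camera coordinates); the wrist camera has in their place "mount" (4x4, takes a point from camera to tool coordinates, whose origin is the TCP and whose axes are the tool frame's). Camera axes: x right, y down, z forward; pixel columns grow to the right and rows downward; lengths in m; the calibration is good to about 2 mm. A picture is of the moment at which its call begins: read the wrist's pose just before it.
- ctrl.sign_off(): hands the job in, once; it reports no verdict.
The state is a dict: "time_s": time; "joints": joint angles; "qd": joint speeds; "effort": joint torques, N m; "ee_pos": TCP position; "tcp_rot": TCP orientation; "ft_force": force on the tool from outside, world axes, zero at the start; "wrist_torque": the same for the moment, N m; "opening": finger opening in m.
Only numpy, scipy, OpenCV 4.12 (cv2) and the standard library are available. Lean on these libraries where they do the work, as an engineer would, in place of code of your own. Each camera call takes 0.05 s, during which the arm holds its last target.

### The job

The green lane of the counter display is down to its last cake box, left at the back: bring that older box forward to the front lip, then restock the lane with the green box from the middle of the stack in the delivery carton, standing close behind the older one and turned the same way, with the sleeve facing the front. Lift off the yellow box that lies on top to get at it, and afterwards put the yellow box back squarely on the brown box left in that stack. Keep the boxes upright, set them down rather than dropping them, and leave all the other boxes where they are.

Things in the scene. Friction and masses are not known exactly. Their poses are not given: they have to be found in the camera images.
- display: fixed wooden riser with three lanes side by side along its x, open behind (-x) and above; its front (+x) faces away from the robot. Origin: centre of underside. Lane floors 15 mm up, x -85 to +85 mm, 76 mm wide, centred at y -80, 0, +80. Clear dividers 4 mm thick stand 58 mm above the floors, a clear lip 15 mm high along the front: in a lane a box can only be held by front and back
- ticket_green: green ticket, 56 x 20 mm, fixed outside the lip: marks the green lane, which may be any of the three. Origin: on the lane's centre line, at lane floor level, at the inner face of the lip; x points forward out of the lane (the lane runs back from x = 0 to -170 mm), y across it
- carton: fixed brown carton, open above; columns of boxes along its x: stack of three at x -31 mm, two brown boxes at +31. Origin: centre of underside. Outside 137 (x) by 82 mm (y); floor 4 mm thick; end walls (across x) 92 mm high, side walls 22 mm. Gaps about 7 mm along x, 5 mm along y: in it a box can only be held by its plain sides (+-y). The counter between carton and display is clear
- old_green: older green box, alone in the green lane, at its back end at the start. Closed carton 54 mm deep (x), 64 wide (y), 50 high, about 0.18 kg, pale pink; a green sleeve 34 mm wide covers front (+x), top and back (-x), the sides (+-y) are plain. Origin: centre of underside, z up
- new_green: new green box, middle of the stack of three, underside 54 mm up at the start. Closed carton 54 mm deep (x), 64 wide (y), 50 high, about 0.18 kg, pale pink; a green sleeve 34 mm wide covers front (+x), top and back (-x), the sides (+-y) are plain. Origin: centre of underside, z up
- top_yellow: yellow box, top of the stack of three, underside 104 mm up at the start. Closed carton 54 mm deep (x), 64 wide (y), 50 high, about 0.18 kg, pale pink; a yellow sleeve 34 mm wide covers front (+x), top and back (-x), the sides (+-y) are plain. Origin: centre of underside, z up
- bottom_brown: brown box at the bottom of the stack of three, underside 4 mm up; it stays. Closed carton 54 mm deep (x), 64 wide (y), 50 high, about 0.18 kg, pale pink; a brown sleeve 34 mm wide covers front (+x), top and back (-x), the sides (+-y) are plain. Origin: centre of underside, z up
- side_low: bystander: lower brown box of the carton's second column, top 54 mm up. Closed carton 54 mm deep (x), 64 wide (y), 50 high, about 0.18 kg, pale pink; a brown sleeve 34 mm wide covers front (+x), top and back (-x), the sides (+-y) are plain. Origin: centre of underside, z up
- side_high: bystander: upper brown box of the carton's second column, top 104 mm up. Closed carton 54 mm deep (x), 64 wide (y), 50 high, about 0.18 kg, pale pink; a brown sleeve 34 mm wide covers front (+x), top and back (-x), the sides (+-y) are plain. Origin: centre of underside, z up
- red_box: bystander at the front of the lane with the red ticket. Closed carton 54 mm deep (x), 64 wide (y), 50 high, about 0.18 kg, pale pink; a red sleeve 34 mm wide covers front (+x), top and back (-x), the sides (+-y) are plain. Origin: centre of underside, z up
- blue_box: bystander at the front of the lane with the blue ticket. Closed carton 54 mm deep (x), 64 wide (y), 50 high, about 0.18 kg, pale pink; a blue sleeve 34 mm wide covers front (+x), top and back (-x), the sides (+-y) are plain. Origin: centre of underside, z up

How it is judged:
By the outcome, as a careful person would: the job done as asked, in the order asked, and still so for the second after the job is handed in, with the robot touching nothing.
It also fails if it takes over 72 s, if anything falls off the work surface, if the arm or the gripper's body presses on something with over 40 N, if the wrist force passes 120 N, or if a joint passes its speed limit or range.

## Working session

There is one attempt and no reset: what is moved stays moved. The work goes in short steps, Python scripts to look and compute and a tool call to move; the robot and the scene stay as the last step left them, time stands still between calls to the robot, and variables do not carry over. Pictures are saved under pics/ and viewed, and the job is handed in when it is done.

Besides the shell and the picture viewer there is one more tool, called after "Call:" by a JSON object that holds its "method" and its "body". servo_tool: Moves the arm, as the interface text tells. Its arguments: {"type":"object","properties":{"rows":{"type":"array","items":{"type":"number"}},"newtons":{"type":"number"}},"required":["rows"]}

```bash
ls; mkdir -p pics; cat > h.py <<'E'
import numpy as np, cv2
from station import ctrl
def K(im):
    f=im["color"].shape[0]/2/np.tan(np.radians(im["vertical_fov"]/2)); return f,im["cx"],im["cy"],im["k1"]
def slopes(im,uv):
    f,cx,cy,k1=K(im); uv=np.atleast_2d(np.asarray(uv,float))
    p=np.c_[(uv[:,0]-cx)/f,(uv[:,1]-cy)/f]
    q=p.copy()
    for _ in range(30): q=p/(1+k1*(q**2).sum(1,keepdims=True))
    return q
def camworld(im,s=None):
    if "view" in im: return np.linalg.inv(np.array(im["view"]))
    T=np.eye(4);T[:3,:3]=s["tcp_rot"];T[:3,3]=s["ee_pos"]
    return T@np.array(im["mount"])
def plane(im,uv,z,s=None):
    T=camworld(im,s); q=slopes(im,uv); d=np.c_[q,np.ones(len(q))]@T[:3,:3].T; o=T[:3,3]
    return o+d*((z-o[2])/d[:,2])[:,None]
def bydepth(im,uv,s=None):
    T=camworld(im,s); uv=np.atleast_2d(uv).astype(int); q=slopes(im,uv); Z=im["depth"][uv[:,1],uv[:,0]]
    return (np.c_[q,np.ones(len(q))]*Z[:,None])@T[:3,:3].T+T[:3,3]
def cloud(im,s=None):
    h,w=im["depth"].shape; u,v=np.meshgrid(np.arange(w),np.arange(h)); 
    return bydepth(im,np.c_[u.ravel(),v.ravel()],s).reshape(h,w,3)
def save(im,n): cv2.imwrite("pics/"+n,cv2.cvtColor(im["color"],cv2.COLOR_RGB2BGR))
E
python3 - <<'E'
from h import *
s=ctrl.sense(); print(s)
import pickle
for n in("scene","top","wrist"):
    im=ctrl.get_image(n); save(im,n+"0.png"); pickle.dump((im,s),open(n+"0.pkl","wb"))
    print(n,{k:v for k,v in im.items() if k not in("color","depth")}, (im["depth"]>0).mean())
E
```

```text
pics
{'time_s': 0.0, 'joints': array([62.04072408, 23.60190227, -0.72839969, 91.50444779,  0.32147911,
       64.98966085, -4.70751507]), 'qd': array([-0.03095112,  0.00595011, -0.0512571 ,  0.06088549, -0.01478143,
       -0.06872648,  0.02065983]), 'effort': array([ 5.81528639e-05, -5.87958562e+01,  6.41596857e-01, -2.91083980e+01,
       -5.39793901e-02,  1.81112549e-02,  1.48763802e-04]), 'ee_pos': array([ 0.25447545, -0.57028815,  0.22178573]), 'tcp_rot': array([[-9.13150067e-01, -7.81209223e-04,  4.07622798e-01],
       [-4.07623527e-01,  1.44199740e-03, -9.13148937e-01],
       [ 1.25569358e-04, -9.99998655e-01, -1.63519928e-03]]), 'ft_force': array([-0.70908311,  0.01578068, -0.02195262]), 'wrist_torque': array([ 0.02233292, -0.01839298,  0.01090854]), 'opening': 0.08798696969830372}
scene {'vertical_fov': 46.21875473912361, 'cx': 256.056743622745, 'cy': 191.74099458660294, 'k1': -0.015955562068997876, 'view': array([[-0.73772024,  0.67504173, -0.00935424,  0.4073564 ],
       [ 0.4527382 ,  0.48440216, -0.74858711, -0.18045936],
       [-0.50079633, -0.55648289, -0.66297046,
[... 274 characters left out ...]
487917],
       [-0.99859072,  0.00414839, -0.05290909,  0.54809342],
       [ 0.05296191,  0.01386976, -0.99850021,  1.16736983],
       [ 0.        ,  0.        ,  0.        ,  1.        ]])} 0.9961751302083334
wrist {'vertical_fov': 58.98452965323084, 'cx': 259.9358245341439, 'cy': 189.41280909113988, 'k1': -0.0901913543467833, 'mount': array([[-6.84565919e-05,  9.54972489e-01,  2.96694355e-01,
        -8.32374794e-02],
       [-7.27507445e-04, -2.96694325e-01,  9.54972224e-01,
        -1.61277837e-01],
       [ 9.99999733e-01, -1.50473208e-04,  7.15060278e-04,
         1.02829879e-03],
       [ 0.00000000e+00,  0.00000000e+00,  0.00000000e+00,
         1.00000000e+00]])} 0.99603271484375
```

View pics/scene0.png

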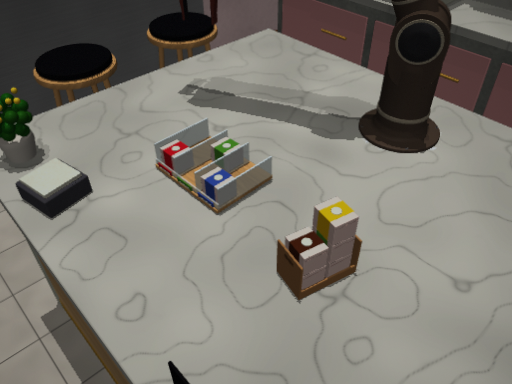

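View pics/top0.png

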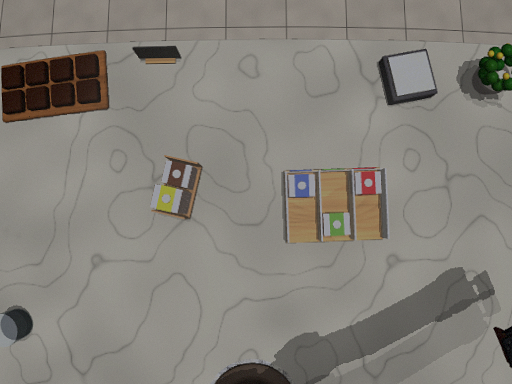

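View pics/wrist0.png

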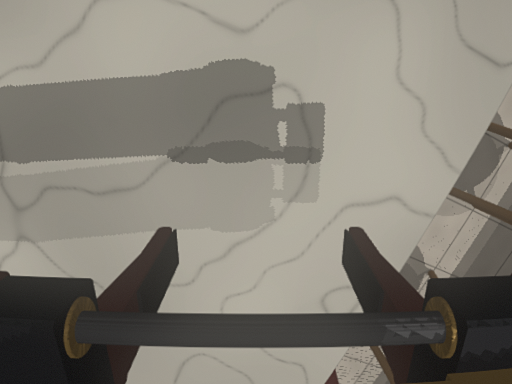

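```bash
python3 - <<'E'
import cv2
t=cv2.imread("pics/top0.png"); a=cv2.resize(t[140:260,130:230],None,fx=5,fy=5,interpolation=2); b=cv2.resize(t[155:255,270:400],None,fx=6,fy=6,interpolation=2)
cv2.imwrite("pics/t_a.png",a[:600]);cv2.imwrite("pics/t_b.png",b)
s=cv2.imread("pics/scene0.png");cv2.imwrite("pics/s_a.png",cv2.resize(s[190:300,265:375],None,fx=5,fy=5,interpolation=2));cv2.imwrite("pics/s_b.png",cv2.resize(s[110:215,145:285],None,fx=5,fy=5,interpolation=2))
E
```

```text
(no output)
```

View pics/t_a.png

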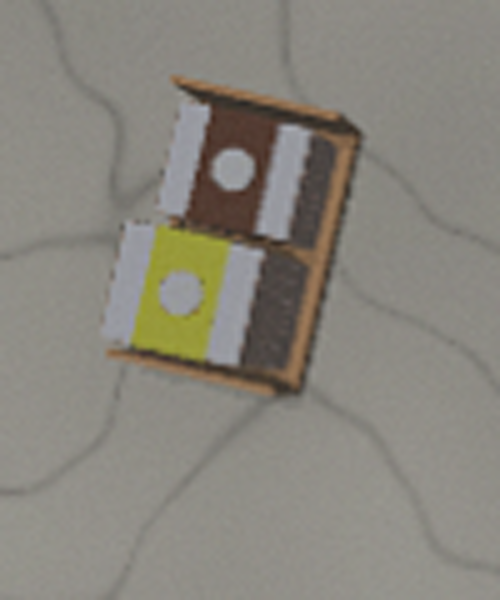

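View pics/t_b.png

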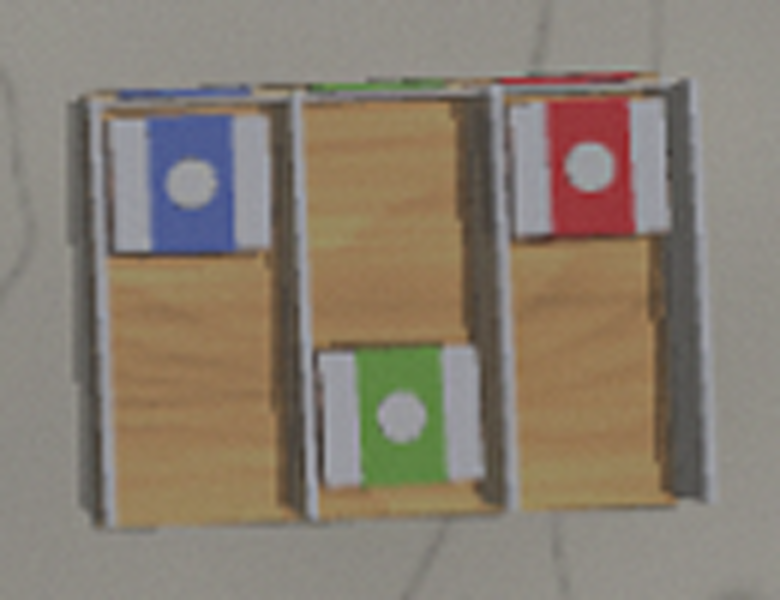

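View pics/s_a.png

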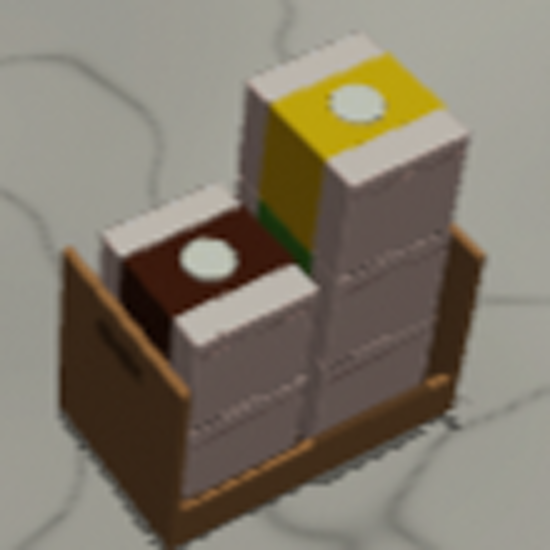

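View pics/s_b.png

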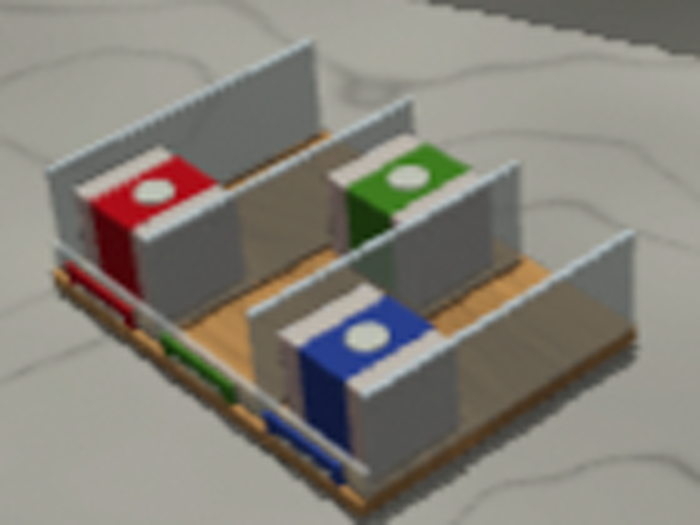

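```bash
cat >> h.py <<'E'
HUE={"green":(40,75),"yellow":(22,34),"blue":(105,130),"red":(172,8)}
def cmask(im,c):
    hsv=cv2.cvtColor(im["color"],cv2.COLOR_RGB2HSV); lo,hi=HUE[c]; h=hsv[...,0]
    m=((h>=lo)&(h<=hi)) if lo<hi else ((h>=lo)|(h<=hi))
    return m&(hsv[...,1]>110)&(hsv[...,2]>50)
def topface(im,c,ztop,s=None,near=None,tol=0.008):
    """sleeve-top rect: returns centre, size, yaw (deg) of long side (box x)"""
    P=cloud(im,s); m=cmask(im,c)&(abs(P[...,2]-ztop)<tol)
    if near is not None: m&=np.hypot(P[...,0]-near[0],P[...,1]-near[1])<0.06
    m=cv2.morphologyEx(m.astype(np.uint8),cv2.MORPH_OPEN,np.ones((3,3),np.uint8))
    cs,_=cv2.findContours(m,cv2.RETR_EXTERNAL,cv2.CHAIN_APPROX_NONE)
    if not cs: return None
    k=max(cs,key=cv2.contourArea)[:,0,:]
    W=plane(im,k,ztop,s)[:,:2]*1000
    (cx,cy),(w,h),a=cv2.minAreaRect(W.astype(np.float32))
    if w<h: w,h,a=h,w,a+90
    a=(a+90)%180-90
    return np.round([cx,cy,w,h,a],1),np.median(P[m>0][:,2]).round(4)
E
python3 - <<'E'
from h import *
import pickle
for n in("top","scene"):
    im,s=pickle.load(open(n+"0.pkl","rb"))
    for c,z in(("green",.065),("blue",.065),("red",.065),("yellow",.154)): print(n,c,topface(im,c,z))
    # tickets, carton & display features
    P=cloud(im)
    m=cmask(im,"green")&(P[...,2]<.04); print("ticket px",np.argwhere(m)[:,::-1].mean(0) if m.any() else None, P[m].mean(0) if m.any() else None)
    if n=="top":
        for nm,px in {"carton TL":(165,156),"carton TR":(201,166),"carton BR":(190,217),"carton BL":(152,211)}.items(): print(nm,plane(im,[px],.092)[0].round(3),bydepth(im,[px])[0].round(3))
E
```

```text
top green (array([ 480.5, -202.1,   29. ,   24. ,   89.7]), np.float64(0.066))
top blue (array([ 543.2, -120.8,   28.9,   19.2,   89.8]), np.float64(0.0656))
top red (array([ 582.5, -280.1,   32. ,   21.8,   89.8]), np.float64(0.0657))
top yellow (array([510.8, 192.8,  33.5,  25.6,  84.7]), np.float64(0.1549))
ticket px [328.2 173.4] [ 0.59123491 -0.1899955   0.02628708]
carton TL [0.629 0.205 0.092] [0.629 0.205 0.091]
carton TR [0.604 0.119 0.092] [0.613 0.129 0.014]
carton BR [0.484 0.144 0.092] [0.484 0.157 0.012]
carton BL [0.498 0.235 0.092] [0.498 0.235 0.09 ]
scene green (array([ 487.1, -201.6,   32.3,   24.5,  -86.2]), np.float64(0.0635))
scene blue (array([ 580.2, -119.7,   32.3,   22.7,   76.2]), np.float64(0.0638))
scene red (array([ 585.8, -280.5,   34.9,   22.7,   77.7]), np.float64(0.0639))
scene yellow (array([528.1, 188. ,  57.1,  33.8, -12.7]), np.float64(0.1527))
ticket px [180.01666667 174.53333333] [ 0.58604306 -0.28637762  0.00206083]
```

```bash
python3 - <<'E'
s=open("h.py").read()
s=s.replace("cv2.MORPH_OPEN,np.ones((3,3),np.uint8))","cv2.MORPH_CLOSE,np.ones((5,5),np.uint8))")
s=s.replace("k=max(cs,key=cv2.contourArea)[:,0,:]","k=max(cs,key=cv2.contourArea)[:,0,:]; m=cv2.drawContours(np.zeros_like(m),[k[:,None]],-1,1,-1)")
open("h.py","w").write(s)
E
python3 - <<'E'
from h import *
import pickle
for n in("top","scene"):
    im,s=pickle.load(open(n+"0.pkl","rb"))
    for c,z in(("green",.065),("blue",.065),("red",.065),("yellow",.154)): print(n,c,topface(im,c,z))
E
```

```text
top green (array([ 4.661e+02, -2.031e+02,  5.270e+01,  3.140e+01, -3.000e-01]), np.float64(0.0661))
top blue (array([ 558.9, -120.2,   51.9,   29.9,    2.4]), np.float64(0.0659))
top red (array([ 5.655e+02, -2.806e+02,  5.570e+01,  3.430e+01, -1.000e-01]), np.float64(0.0658))
top yellow (array([526. , 190.3,  55. ,  32.8, -11.7]), np.float64(0.1551))
scene green (array([ 469.6, -202.7,   59.6,   32.3,    3.8]), np.float64(0.0638))
scene blue (array([ 562.3, -119.2,   59.2,   33.1,    4.9]), np.float64(0.064))
scene red (array([ 568.1, -280.8,   59. ,   33.7,    4.2]), np.float64(0.064))
scene yellow (array([528. , 188.1,  57.1,  34.3, -12. ]), np.float64(0.1528))
```

```bash
cat >> h.py <<'E'
def go(x,y,z,yaw=None,n=10):
    """world mm target; prints total tool shift cm + total turn, and the per-row for n rows (rotation spread, shift along turning axes)"""
    s=ctrl.sense(); R=np.array(s["tcp_rot"]); p=np.array(s["ee_pos"])*1000
    th=np.degrees(np.arctan2(R[1,2],R[0,2])); d=np.array([x,y,z])-p
    print("t",round(s["time_s"],2),"at",p.round(1),"yaw",th.round(1),"F",np.round(s["ft_force"],1),"open",round(s["opening"]*1000,1),"q7",s["joints"][6].round(0))
    tot=R.T@d/10
    # tilt correction (rotation vector in tool axes taking tool y to straight down)
    t=np.cross(R[:,1],[0,0,-1]); print("tilt fix",np.degrees(R.T@t).round(2))
    if yaw is None: print("tool shift cm",tot.round(2),"rows",n,"each",(tot/n).round(2)); return
    dy=(yaw-th+180)%360-180; print("shift(before turn)",tot.round(2),"turn y",(-dy).round(2))
    out=[]
    for i in range(n):
        t=np.radians(th+dy*i/n); c,si=np.cos(t),np.sin(t); Ri=np.array([[si,0,c],[-c,0,si],[0,-1,0]])
        out.append((Ri.T@d/n/10).round(2).tolist()+[0,round(-dy/n,2),0])
    print(out)
E
python3 -c "
from h import *
go(490,-200,222,2.4,14)"
```

```text
t 0.15 at [ 254.6 -570.4  222. ] yaw -65.9 F [0.  0.3 0.2] open 87.4 q7 -5.0
tilt fix [0.07 0.   0.  ]
shift(before turn) [-3.660e+01  3.000e-02 -2.423e+01] turn y -68.35
[[-2.61, 0.0, -1.73, 0, np.float64(-4.88), 0], [-2.75, 0.0, -1.5, 0, np.float64(-4.88), 0], [-2.87, 0.0, -1.26, 0, np.float64(-4.88), 0], [-2.97, 0.0, -1.01, 0, np.float64(-4.88), 0], [-3.04, 0.0, -0.76, 0, np.float64(-4.88), 0], [-3.1, 0.0, -0.5, 0, np.float64(-4.88), 0], [-3.13, 0.0, -0.23, 0, np.float64(-4.88), 0], [-3.13, 0.0, 0.04, 0, np.float64(-4.88), 0], [-3.12, 0.0, 0.3, 0, np.float64(-4.88), 0], [-3.08, 0.0, 0.57, 0, np.float64(-4.88), 0], [-3.02, 0.0, 0.83, 0, np.float64(-4.88), 0], [-2.94, 0.0, 1.08, 0, np.float64(-4.88), 0], [-2.84, 0.0, 1.33, 0, np.float64(-4.88), 0], [-2.72, 0.0, 1.57, 0, np.float64(-4.88), 0]]
```

Call:
{"method": "servo_tool", "body": {"rows": [-2.6,0,-1.7,0,-4.9,0,-1,-2.8,0,-1.5,0,-4.9,0,-1,-2.9,0,-1.3,0,-4.9,0,-1,-3,0,-1,0,-4.9,0,-1,-3,0,-0.8,0,-4.9,0,-1,-3.1,0,-0.5,0,-4.9,0,-1,-3.1,0,-0.2,0,-4.9,0,-1,-3.1,0,0,0,-4.9,0,-1,-3.1,0,0.3,0,-4.9,0,-1,-3.1,0,0.6,0,-4.9,0,-1,-3,0,0.8,0,-4.9,0,-1,-2.9,0,1.1,0,-4.9,0,-1]}}

```text
time_s: 1.15
ee_pos: [0.4562, -0.2521, 0.2226]
tcp_rot: [[-0.12, -0.0, 0.993], [-0.993, -0.0, -0.12], [0.0, -1.0, -0.0]]
ft_force: [-0.2, -0.1, 0.4]
opening: 0.0882
```

Call:
{"method": "servo_tool", "body": {"rows": [-2.8,0,1.3,0,-4.9,0,-1,-2.7,0,1.6,0,-4.9,0,-1,0,0,0,0,0,0,-1,0,0,0,0,0,0,-1]}}

```text
time_s: 1.48
ee_pos: [0.4899, -0.1993, 0.2225]
tcp_rot: [[0.05, -0.0, 0.999], [-0.999, 0.001, 0.05], [-0.001, -1.0, -0.0]]
ft_force: [-0.9, -0.4, 0.2]
opening: 0.088
```

```bash
python3 - <<'E'
from h import *
import pickle
go(490,-200,222,2.4,1)
s=ctrl.sense(); im=ctrl.get_image("wrist"); save(im,"w1.png"); pickle.dump((im,s),open("w1.pkl","wb"))
for c in("green","blue","red"): print(c,topface(im,c,.065,s))
E
```

```text
t 1.48 at [ 489.9 -199.3  222.5] yaw 2.8 F [-0.9 -0.4  0.2] open 88.0 q7 13.0
tilt fix [ 0.    0.   -0.03]
shift(before turn) [0.07 0.05 0.01] turn y 0.45
[[0.07, 0.05, 0.01, 0, np.float64(0.45), 0]]
green (array([ 467.3, -204.3,   53.2,   31.2,    2.8]), np.float64(0.0644))
blue (array([ 567.3, -121. ,   42.2,   32.7,    1.6]), np.float64(0.0644))
red (array([ 561. , -281.1,   45.2,   33.9,    2.4]), np.float64(0.0646))
```

View pics/w1.png

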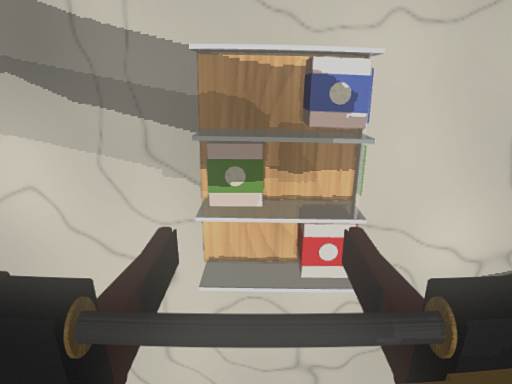

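```bash
python3 - <<'E'
import cv2
t=cv2.imread("pics/w1.png"); cv2.imwrite("pics/w1a.png",cv2.resize(t[120:235,190:380],None,fx=4.2,fy=4.2,interpolation=2))
E
```

```text
(no output)
```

View pics/w1a.png

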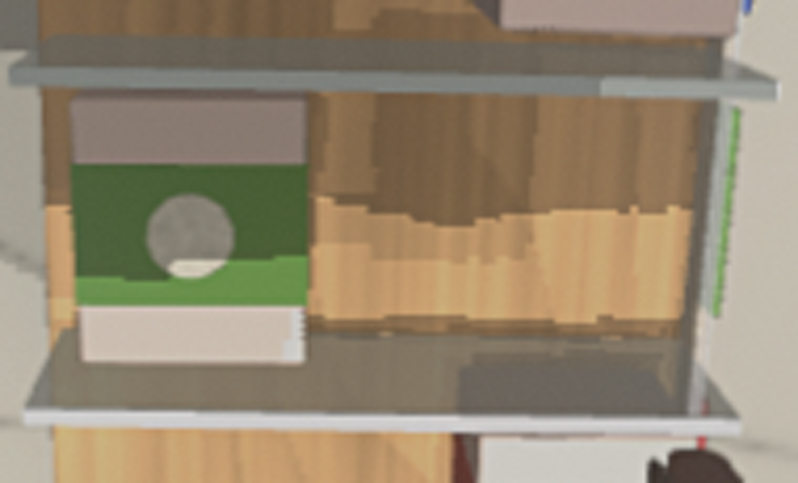

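```bash
python3 - <<'E'
from h import *
import pickle
im,s=pickle.load(open("w1.pkl","rb"))
f=lambda l:np.array(l)/4.2+[190,120]
P=plane(im,f([(72,95),(308,93),(305,363),(82,363)]),.065,s)*1000
print("box",P.round(1),P.mean(0).round(1))
P=plane(im,f([(72,164),(308,164),(305,306),(79,306)]),.065,s)*1000
print("sleeve",P.round(1),P.mean(0).round(1))
print("disc",plane(im,f([(190,236)]),.065,s)*1000)
print("riser back z15",plane(im,f([(40,90),(47,300),(55,470)]),.015,s).round(4)*1000)
print("lip inner z15",plane(im,f([(692,210),(685,318)]),.015,s).round(4)*1000)
print("lip top outer?",plane(im,f([(737,110),(722,310)]),.030,s).round(4)*1000)
print("dividers tops",plane(im,f([(10,78),(778,92),(25,415),(738,428)]),.073,s).round(4)*1000)
E
```

```text
box [[ 440.3 -173.2   65. ]
 [ 493.4 -170.2   65. ]
 [ 496.1 -234.7   65. ]
 [ 443.  -237.3   65. ]] [ 468.2 -203.8   65. ]
sleeve [[ 440.4 -189.    65. ]
 [ 494.3 -186.4   65. ]
 [ 495.4 -220.4   65. ]
 [ 442.2 -223.1   65. ]] [ 468.1 -204.7   65. ]
disc [[ 467.87959633 -204.74992733   65.        ]]
riser back z15 [[ 424.5 -180.9   15. ]
 [ 426.4 -238.3   15. ]
 [ 428.5 -288.7   15. ]]
lip inner z15 [[ 598.8 -204.4   15. ]
 [ 600.9 -234.8   15. ]]
lip top outer? [[ 602.5 -174.4   30. ]
 [ 605.9 -227.4   30. ]]
dividers tops [[ 427.8 -168.6   73. ]
 [ 597.2 -163.    73. ]
 [ 430.7 -248.1   73. ]
 [ 599.6 -243.2   73. ]]
```

Call:
{"method": "servo_tool", "body": {"rows": [0.2,2,-1.1,0,0.7,0,-1,0.2,2.5,-1.1,0,0,0,-1,0,3,0,0,0,0,-1,0,3,0,0,0,0,-1,0,3,0,0,0,0,-1,0,2.5,0,0,0,0,-1,0,1.8,0,0,0,0,-1,0,1,0,0,0,0,-1,0,0,0,0,0,0,-1], "newtons": 15}}

```text
time_s: 2.28
ee_pos: [0.4654, -0.2068, 0.0327]
tcp_rot: [[0.032, -0.004, 0.999], [-0.999, 0.001, 0.032], [-0.001, -1.0, -0.004]]
ft_force: [-1.2, 0.0, -0.0]
opening: 0.0875
```

```bash
python3 -c "
from h import *
go(468,-204.5,34,2.1,1)"
```

```text
t 2.28 at [ 465.4 -206.8   32.7] yaw 1.8 F [-1.2  0.  -0. ] open 87.5 q7 6.0
tilt fix [ 0.21  0.   -0.06]
shift(before turn) [-0.22 -0.13  0.27] turn y -0.29
[[-0.22, -0.13, 0.27, 0, np.float64(-0.29), 0]]
```

Call:
{"method": "servo_tool", "body": {"rows": [-0.2,-0.2,0.3,0,-0.3,0,-1,0,0,0,0,0,0,1,0,0,0,0,0,0,1,0,0,0,0,0,0,1,0,0,0,0,0,0,1,0,0,0,0,0,0,1,0,0,0,0,0,0,1], "newtons": 15}}

```text
time_s: 2.87
ee_pos: [0.4694, -0.2041, 0.0369]
tcp_rot: [[0.039, -0.002, 0.999], [-0.999, -0.0, 0.039], [0.0, -1.0, -0.002]]
ft_force: [-5.7, -1.3, 6.5]
opening: 0.0538
```

```bash
python3 -c "
from h import *
go(571,-204,38,2.1,5)"
```

```text
t 2.87 at [ 469.4 -204.1   36.9] yaw 2.2 F [-5.7 -1.3  6.5] open 53.8 q7 6.0
tilt fix [0.09 0.   0.02]
shift(before turn) [ 0.39 -0.13 10.15] turn y 0.13
[[0.08, -0.02, 2.03, 0, np.float64(0.03), 0], [0.08, -0.02, 2.03, 0, np.float64(0.03), 0], [0.08, -0.02, 2.03, 0, np.float64(0.03), 0], [0.07, -0.02, 2.03, 0, np.float64(0.03), 0], [0.07, -0.02, 2.03, 0, np.float64(0.03), 0]]
```

Call:
{"method": "servo_tool", "body": {"rows": [0,-0.4,0,0,0,0,1,0.1,0,1,0,0,0,1,0.1,0,2,0,0,0,1,0.1,0,2.5,0,0,0,1,0,0,2,0,0,0,1,0,0,1.3,0,0,0,1,0,0,0.6,0,0,0,1,0,0,0,0,0,0,1,0,0,0,0,0,0,1]}}

```text
time_s: 3.62
ee_pos: [0.564, -0.203, 0.0402]
tcp_rot: [[0.04, -0.001, 0.999], [-0.999, 0.0, 0.04], [-0.0, -1.0, -0.001]]
ft_force: [0.0, 0.3, -1.7]
opening: 0.0538
```

```bash
python3 -c "
from h import *
go(571,-204,36.5,2.1,1)
s=ctrl.sense(); im=ctrl.get_image('wrist'); save(im,'w2.png')
import pickle; pickle.dump((im,s),open('w2.pkl','wb'))
go(571,-204,36.5,2.1,1)
"
```

```text
t 3.62 at [ 564.  -203.    40.2] yaw 2.3 F [ 0.   0.3 -1.7] open 53.8 q7 4.0
tilt fix [ 0.05  0.   -0.02]
shift(before turn) [0.13 0.37 0.69] turn y 0.17
[[0.13, 0.37, 0.69, 0, np.float64(0.17), 0]]
t 3.67 at [ 563.5 -203.2   40.3] yaw 2.2 F [ 0.7  1.1 -2.1] open 54.0 q7 4.0
tilt fix [ 0.07  0.   -0.01]
shift(before turn) [0.11 0.38 0.75] turn y 0.15
[[0.11, 0.38, 0.75, 0, np.float64(0.15), 0]]
```

View pics/w2.png

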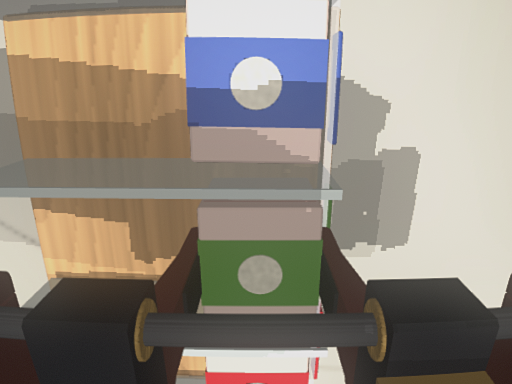

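Call:
{"method": "servo_tool", "body": {"rows": [0.1,0,0.4,0,0,0,1,0,0,0.3,0,0,0,1,0,0.2,0,0,0,0,1,0,0.2,0,0,0,0,1,0,0,0,0,0,0,1,0,0,0,0,0,0,1]}}

```text
time_s: 4.17
ee_pos: [0.5695, -0.2045, 0.0368]
tcp_rot: [[0.038, -0.003, 0.999], [-0.999, -0.0, 0.038], [0.0, -1.0, -0.003]]
ft_force: [-6.0, 0.3, 3.1]
opening: 0.0536
```

```bash
python3 -c "
from h import *
go(571,-204,36.5,2.1,1)
s=ctrl.sense(); im=ctrl.get_image('wrist'); save(im,'w3.png')
go(571,-204,36.5,2.1,1)
t=cv2.imread('pics/w3.png'); cv2.imwrite('pics/w3a.png',cv2.resize(t[0:320,170:360],None,fx=3,fy=1.87,interpolation=2))
"
```

```text
t 4.17 at [ 569.5 -204.5   36.8] yaw 2.2 F [-6.   0.3  3.1] open 53.6 q7 4.0
tilt fix [0.18 0.   0.02]
shift(before turn) [-0.04  0.03  0.15] turn y 0.09
[[-0.04, 0.03, 0.15, 0, np.float64(0.09), 0]]
t 4.22 at [ 569.5 -204.5   36.8] yaw 2.2 F [-5.   0.3  3. ] open 53.9 q7 4.0
tilt fix [0.18 0.   0.02]
shift(before turn) [-0.04  0.03  0.15] turn y 0.09
[[-0.04, 0.03, 0.15, 0, np.float64(0.09), 0]]
```

View pics/w3a.png

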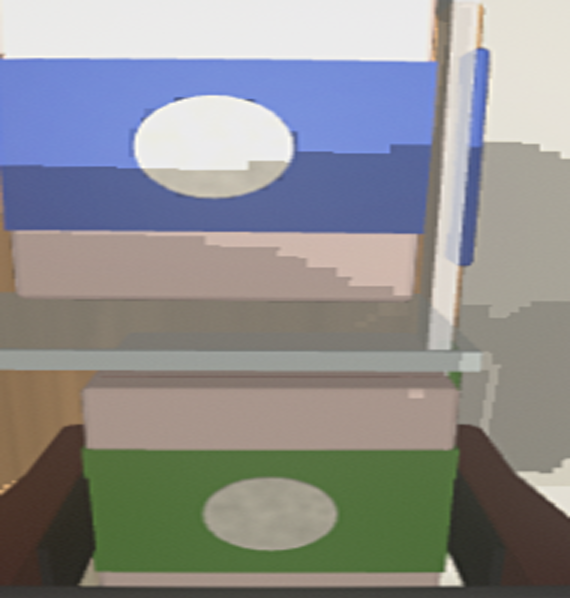

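Call:
{"method": "servo_tool", "body": {"rows": [0,0,0,0,0,0,-1,0,0,0,0,0,0,-1,0,0,0,0,0,0,-1,0,0,0,0,0,0,-1,0,-1,0,0,0,0,-1,0,-3,0,0,0,0,-1,0,-4,0,0,0,0,-1,0,-4,0,0,0,0,-1,0,-4,0,0,0,0,-1,0,-4,0,0,0,0,-1,0,-2.5,0,0,0,0,-1,0,0,0,0,0,0,-1]}}

```text
time_s: 5.22
ee_pos: [0.5741, -0.2041, 0.2693]
tcp_rot: [[0.039, 0.01, 0.999], [-0.999, -0.003, 0.04], [0.004, -1.0, 0.01]]
ft_force: [0.6, -0.3, 1.4]
opening: 0.0881
```

```bash
python3 -c "
from h import *
go(527,189,260,78,14)
s=ctrl.sense(); im=ctrl.get_image('wrist'); save(im,'w4.png')
print(topface(im,'green',.065,s),topface(im,'blue',.065,s),topface(im,'red',.065,s))
import pickle; pickle.dump((im,s),open('w4.pkl','wb'))
"
```

```text
t 5.22 at [ 574.1 -204.1  269.3] yaw 2.3 F [ 0.6 -0.3  1.4] open 88.1 q7 10.0
tilt fix [-0.58  0.    0.22]
shift(before turn) [-39.47   0.75  -3.17] turn y -75.74
[[-2.82, 0.07, -0.23, 0, np.float64(-5.41), 0], [-2.83, 0.07, 0.04, 0, np.float64(-5.41), 0], [-2.81, 0.07, 0.31, 0, np.float64(-5.41), 0], [-2.77, 0.07, 0.57, 0, np.float64(-5.41), 0], [-2.7, 0.07, 0.83, 0, np.float64(-5.41), 0], [-2.61, 0.07, 1.08, 0, np.float64(-5.41), 0], [-2.5, 0.07, 1.32, 0, np.float64(-5.41), 0], [-2.36, 0.07, 1.55, 0, np.float64(-5.41), 0], [-2.21, 0.07, 1.77, 0, np.float64(-5.41), 0], [-2.03, 0.07, 1.97, 0, np.float64(-5.41), 0], [-1.84, 0.07, 2.15, 0, np.float64(-5.41), 0], [-1.62, 0.07, 2.31, 0, np.float64(-5.41), 0], [-1.4, 0.07, 2.46, 0, np.float64(-5.41), 0], [-1.16, 0.07, 2.58, 0, np.float64(-5.41), 0]]
(array([ 571.3, -214.4,   52.3,   12.6,    2.1]), np.float64(0.0644)) (array([ 538. , -116.6,   21. ,    6.1,  -86.5]), np.float64(0.0643)) (array([ 567.2, -281.5,   53.7,   33. ,    2.1]), np.float64(0.0646))
```

View pics/w4.png

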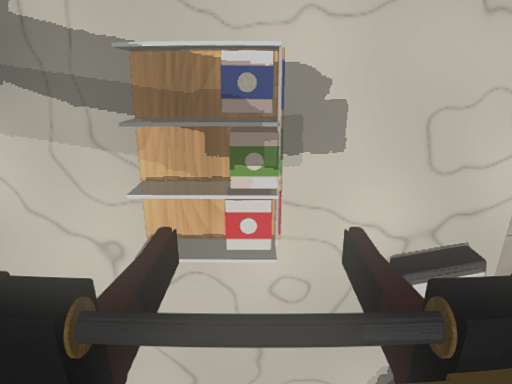

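Call:
{"method": "servo_tool", "body": {"rows": [-2.8,0,-0.2,0,-5.4,0,-1,-2.8,0,0,0,-5.4,0,-1,-2.8,0,0.3,0,-5.4,0,-1,-2.8,0,0.6,0,-5.4,0,-1,-2.7,0,0.8,0,-5.4,0,-1,-2.6,0,1.1,0,-5.4,0,-1,-2.5,0,1.3,0,-5.4,0,-1,-2.4,0,1.6,0,-5.4,0,-1,-2.2,0,1.8,0,-5.4,0,-1,-2,0,2,0,-5.4,0,-1,-1.8,0,2.2,0,-5.4,0,-1,-1.6,0,2.3,0,-5.4,0,-1]}}

```text
time_s: 6.27
ee_pos: [0.5317, 0.1345, 0.2607]
tcp_rot: [[0.923, -0.002, 0.385], [-0.385, -0.0, 0.923], [-0.001, -1.0, -0.001]]
ft_force: [-0.4, 0.5, 0.1]
opening: 0.0881
```

Call:
{"method": "servo_tool", "body": {"rows": [-1.4,0,2.5,0,-5.4,0,-1,-1.2,0,2.6,0,-5.4,0,-1,0,0,0,0,0,0,-1,0,0,0,0,0,0,-1]}}

```text
time_s: 6.6
ee_pos: [0.5247, 0.1918, 0.2607]
tcp_rot: [[0.978, -0.002, 0.207], [-0.207, 0.0, 0.978], [-0.002, -1.0, -0.0]]
ft_force: [0.1, -0.9, -0.1]
opening: 0.0878
```

```bash
python3 -c "
from h import *
go(527,189,260,78,1)
s=ctrl.sense(); im=ctrl.get_image('wrist'); save(im,'w5.png')
print(topface(im,'yellow',.154,s))
import pickle; pickle.dump((im,s),open('w5.pkl','wb'))
"
```

```text
t 6.6 at [524.7 191.8 260.7] yaw 78.0 F [ 0.1 -0.9 -0.1] open 87.8 q7 38.0
tilt fix [ 0.01  0.   -0.11]
shift(before turn) [ 0.28  0.06 -0.23] turn y 0.05
[[0.28, 0.07, -0.23, 0, np.float64(0.05), 0]]
(array([506.1, 193.7,  19. ,  12. ,  14.3]), np.float64(0.1534))
```

View pics/w5.png

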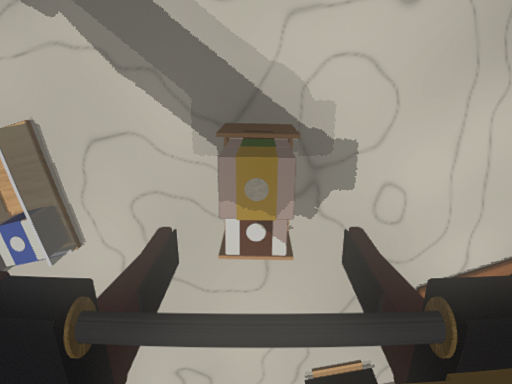

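```bash
python3 - <<'E'
import cv2
t=cv2.imread("pics/w5.png"); cv2.imwrite("pics/w5a.png",cv2.resize(t[115:270,205:310],None,fx=3.8,fy=3.8,interpolation=2))
E
```

```text
(no output)
```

View pics/w5a.png

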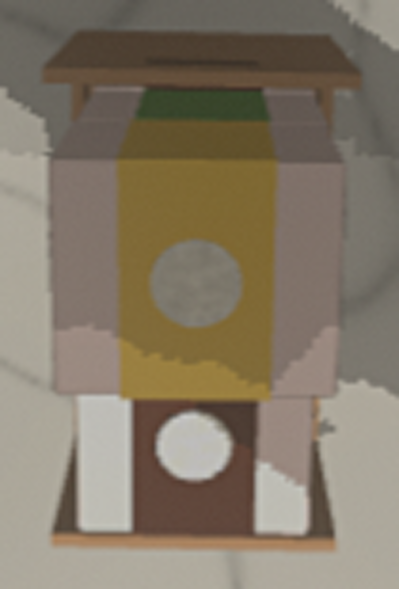

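```bash
python3 - <<'E'
from h import *
import pickle
im,s=pickle.load(open("w5.pkl","rb"))
f=lambda l:np.array(l)/3.8+[205,115]
def rep(n,l,z):
    P=plane(im,f(l),z,s)*1000; print(n,P[:,:2].round(1).tolist(),P.mean(0).round(1)); return P
P=rep("top",[(51,158),(342,160),(336,397),(57,395)],.154)
print([np.degrees(np.arctan2(*(P[i]-P[j])[[1,0]])).round(1) for i,j in((0,1),(3,2),(3,0),(2,1))])
rep("disc",[(196,283)],.154)
rep("disc side",[(194,446)],.104)
P=rep("side front edge",[(80,532),(308,533)],.104); print(np.degrees(np.arctan2(*(P[0]-P[1])[[1,0]])))
P=rep("wall far top outer",[(52,547),(335,549)],.092);print(np.degrees(np.arctan2(*(P[0]-P[1])[[1,0]])))
P=rep("wall near top",[(75,33),(330,36),(358,75),(45,70)],.092);print(np.degrees(np.arctan2(*(P[0]-P[1])[[1,0]])))
E
```

```text
top [[493.8, 164.1], [507.0, 224.2], [559.8, 213.3], [546.4, 152.3]] [526.8 188.5 154. ]
[np.float64(-102.4), np.float64(-102.4), np.float64(-12.6), np.float64(-11.6)]
disc [[527.2, 188.3]] [527.2 188.3 154. ]
disc side [[587.0, 174.4]] [587.  174.4 104. ]
side front edge [[605.9, 138.1], [619.2, 199.6]] [612.5 168.9 104. ]
-102.18475651168585
wall far top outer [[615.0, 126.4], [632.4, 205.9]] [623.7 166.2  92. ]
-102.35590029224187
wall near top [[474.6, 167.5], [488.7, 230.7], [499.9, 235.9], [482.1, 157.8]] [486.3 198.   92. ]
-102.6253052667136
```

```bash
python3 -c "
from h import *
go(527,188.4,114,77.7,1)"
```

```text
t 6.65 at [525.4 190.1 260.6] yaw 77.9 F [-0.3 -0.9 -1. ] open 87.7 q7 38.0
tilt fix [ 0.06  0.   -0.09]
shift(before turn) [ 0.22 14.66 -0.12] turn y 0.17
[[0.2, 14.66, -0.13, 0, np.float64(0.17), 0]]
```

Call:
{"method": "servo_tool", "body": {"rows": [0.2,1.5,-0.1,0,0.2,0,-1,0,2.5,0,0,0,0,-1,0,3,0,0,0,0,-1,0,3,0,0,0,0,-1,0,2.5,0,0,0,0,-1,0,1.5,0,0,0,0,-1,0,0.6,0,0,0,0,-1,0,0,0,0,0,0,-1,0,0,0,0,0,0,-1]}}

```text
time_s: 7.4
ee_pos: [0.5281, 0.1881, 0.116]
tcp_rot: [[0.977, 0.0, 0.215], [-0.215, -0.0, 0.977], [0.0, -1.0, -0.0]]
ft_force: [0.3, -0.7, 0.5]
opening: 0.0876
```

```bash
python3 -c "
from h import *
go(527,188.4,114,77.7,1)"
```

```text
t 7.4 at [528.1 188.1 116. ] yaw 77.6 F [ 0.3 -0.7  0.5] open 87.6 q7 32.0
tilt fix [0.01 0.   0.01]
shift(before turn) [-0.11  0.2   0.  ] turn y -0.13
[[-0.11, 0.2, 0.0, 0, np.float64(-0.13), 0]]
```

Call:
{"method": "servo_tool", "body": {"rows": [0,0,0,0,0,0,1,0,0,0,0,0,0,1,0,0,0,0,0,0,1,0,0,0,0,0,0,1,0,0,0,0,0,0,1,0,-0.5,0,0,0,0,1,0,-1,0,0,0,0,1,0,0,0,0,0,0,1], "newtons": 15}}

```text
time_s: 8.07
ee_pos: [0.5284, 0.1895, 0.1325]
tcp_rot: [[0.977, 0.002, 0.214], [-0.214, 0.001, 0.977], [0.002, -1.0, 0.001]]
ft_force: [0.8, 0.2, -1.5]
opening: 0.0644
```

```bash
python3 -c "
from h import *
go(410,150,134,77.7,1)
s=ctrl.sense(); im=ctrl.get_image('wrist'); save(im,'w6.png')
"
```

```text
t 8.07 at [528.4 189.5 132.5] yaw 77.7 F [ 0.8  0.2 -1.5] open 64.4 q7 32.0
tilt fix [-0.07  0.    0.09]
shift(before turn) [-10.72  -0.18  -6.39] turn y -0.03
[[-10.72, -0.15, -6.39, 0, np.float64(-0.03), 0]]
```

View pics/w6.png

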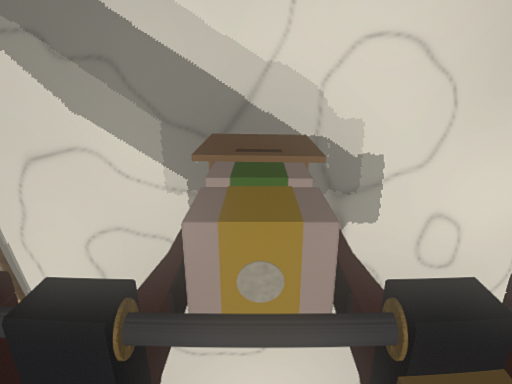

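Call:
{"method": "servo_tool", "body": {"rows": [-1,-0.3,-0.6,0,0,0,1,-2,-0.3,-1.2,0,0,0,1,-2.4,0,-1.4,0,0,0,1,-2.4,0,-1.4,0,0,0,1,-1.9,0,-1.2,0,0,0,1,-1,0,-0.6,0,0,0,1,0,1,0,0,0,0,1,0,2.5,0,0,0,0,1,0,3,0,0,0,0,1,0,2.5,0,0,0,0,1,0,1.5,0,0,0,0,1,0,0,0,0,0,0,1]}}

```text
time_s: 9.12
ee_pos: [0.4083, 0.149, 0.0286]
tcp_rot: [[0.977, -0.005, 0.214], [-0.214, -0.0, 0.977], [-0.004, -1.0, -0.001]]
ft_force: [0.1, -0.9, -1.8]
opening: 0.0638
```

```bash
python3 -c "
from h import *
go(410,150,12,77.7,1)
"
```

```text
t 9.12 at [408.3 149.   28.6] yaw 77.7 F [ 0.1 -0.9 -1.8] open 63.8 q7 23.0
tilt fix [ 0.08  0.   -0.25]
shift(before turn) [0.15 1.66 0.14] turn y -0.03
[[0.15, 1.66, 0.13, 0, np.float64(-0.03), 0]]
```

Call:
{"method": "servo_tool", "body": {"rows": [0,0.9,0,0,0,0,1,0,0.4,0,0,0,0,1,0,0.2,0,0,0,0,1,0,0.1,0,0,0,0,1,0,0,0,0,0,0,1]}}

```text
time_s: 9.53
ee_pos: [0.41, 0.1493, 0.016]
tcp_rot: [[0.977, 0.001, 0.214], [-0.214, 0.0, 0.977], [0.001, -1.0, 0.0]]
ft_force: [0.1, -1.2, -1.3]
opening: 0.0641
```

```bash
python3 -c "
from h import *
go(410,150,12,77.7,1)
"
```

```text
t 9.53 at [410.  149.3  16. ] yaw 77.6 F [ 0.1 -1.2 -1.3] open 64.1 q7 21.0
tilt fix [-0.02  0.    0.05]
shift(before turn) [-0.01  0.4   0.07] turn y -0.06
[[-0.01, 0.4, 0.07, 0, np.float64(-0.06), 0]]
```

Call:
{"method": "servo_tool", "body": {"rows": [0,0.2,0,0,0,0,1,0,0.1,0,0,0,0,1,0,0.1,0,0,0,0,1,0,0,0,0,0,0,1]}}

```text
time_s: 9.87
ee_pos: [0.4098, 0.149, 0.0119]
tcp_rot: [[0.977, 0.001, 0.214], [-0.214, -0.0, 0.977], [0.001, -1.0, -0.0]]
ft_force: [0.2, -2.1, 2.4]
opening: 0.0643
```

Call:
{"method": "servo_tool", "body": {"rows": [0,0,0,0,0,0,-1,0,0,0,0,0,0,-1,0,0,0,0,0,0,-1,0,-1,0,0,0,0,-1,0,-3,0,0,0,0,-1,0,-4,0,0,0,0,-1,0,-4,0,0,0,0,-1,1.2,-4,0.7,0,0,0,-1,3,-2.8,1.8,0,0,0,-1,3,0,1.8,0,0,0,-1,2.4,0,1.4,0,0,0,-1,1.1,0,0.7,0,0,0,-1]}}

```text
time_s: 10.87
ee_pos: [0.5283, 0.1885, 0.1984]
tcp_rot: [[0.977, 0.002, 0.215], [-0.215, 0.002, 0.977], [0.002, -1.0, 0.002]]
ft_force: [-0.0, -0.8, -0.4]
opening: 0.0878
```

Call:
{"method": "servo_tool", "body": {"rows": [0,0,0,0,0,0,-1,0,0,0,0,0,0,-1]}}

```text
time_s: 11.03
ee_pos: [0.5246, 0.1884, 0.1971]
tcp_rot: [[0.977, -0.001, 0.213], [-0.213, 0.001, 0.977], [-0.001, -1.0, 0.0]]
ft_force: [-1.0, 0.5, 0.0]
opening: 0.0879
```

```bash
python3 -c "
from h import *
go(527,188.4,65,77.7,1)
s=ctrl.sense(); im=ctrl.get_image('wrist'); save(im,'w7.png')
im2=ctrl.get_image('top'); save(im2,'top1.png')
import pickle; pickle.dump((im,s,im2),open('w7.pkl','wb'))
print(topface(im,'green',.104,s),topface(im2,'yellow',.05))
t=cv2.imread('pics/w7.png'); cv2.imwrite('pics/w7a.png',cv2.resize(t[60:330,170:340],None,fx=2.2,fy=2.2,interpolation=2))
"
```

```text
t 11.03 at [524.6 188.4 197.1] yaw 77.7 F [-1.   0.5  0. ] open 87.9 q7 35.0
tilt fix [-0.02  0.   -0.08]
shift(before turn) [ 0.25 13.21  0.05] turn y -0.0
[[0.23, 13.21, 0.05, 0, np.float64(-0.0), 0]]
(array([527.1, 188.9,  53.8,  32. , -12.3]), np.float64(0.1034)) (array([425.8, 140.7,  39.9,  21. ,  38.9]), np.float64(0.0505))
```

View pics/w7a.png

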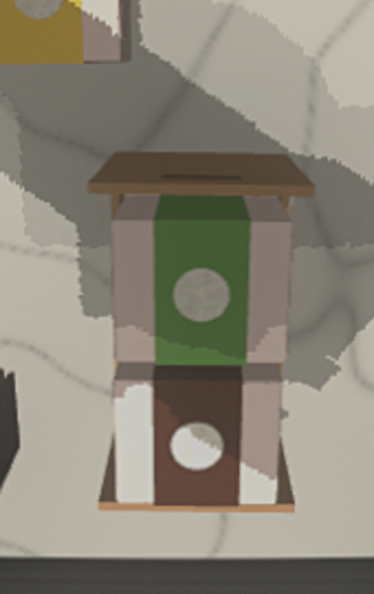

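View pics/w7.png

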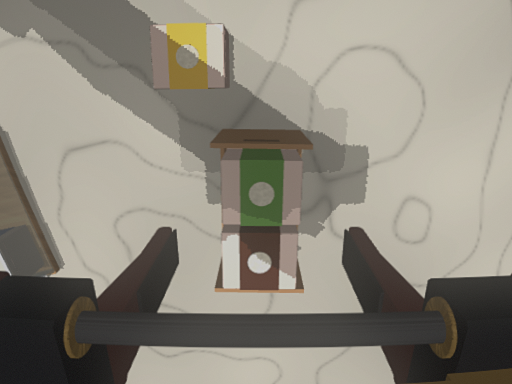

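Call:
{"method": "servo_tool", "body": {"rows": [0.2,1.5,0,0,0,0,-1,0,2.5,0,0,0,0,-1,0,3,0,0,0,0,-1,0,2.5,0,0,0,0,-1,0,2,0,0,0,0,-1,0,1.1,0,0,0,0,-1,0,0.5,0,0,0,0,-1,0,0,0,0,0,0,-1]}}

```text
time_s: 11.8
ee_pos: [0.5265, 0.1873, 0.0658]
tcp_rot: [[0.977, -0.001, 0.214], [-0.214, -0.0, 0.977], [-0.001, -1.0, -0.001]]
ft_force: [0.2, 0.0, -0.6]
opening: 0.0876
```

```bash
python3 -c "
from h import *
go(527,188.6,65,77.7,1)"
```

```text
t 11.8 at [526.5 187.3  65.8] yaw 77.7 F [ 0.2  0.  -0.6] open 87.6 q7 28.0
tilt fix [ 0.04  0.   -0.05]
shift(before turn) [0.02 0.08 0.14] turn y -0.03
[[0.02, 0.08, 0.14, 0, np.float64(-0.03), 0]]
```

Call:
{"method": "servo_tool", "body": {"rows": [0,0,0,0,0,0,1,0,0,0,0,0,0,1,0,0,0,0,0,0,1,0,0,0,0,0,0,1,0,0,0,0,0,0,1,0,-0.5,0,0,0,0,1,0,-1.5,0,0,0,0,1,0,-2.5,0,0,0,0,1,0,-2,0,0,0,0,1,0,-0.6,0,0,0,0,1,0,0,0,0,0,0,1]}}

```text
time_s: 12.72
ee_pos: [0.5279, 0.1878, 0.1385]
tcp_rot: [[0.977, 0.003, 0.214], [-0.214, 0.001, 0.977], [0.003, -1.0, 0.001]]
ft_force: [0.2, 1.5, -1.9]
opening: 0.0641
```

```bash
python3 -c "
from h import *
go(500,20,135,92.1,7)"
```

```text
t 12.72 at [527.9 187.8 138.5] yaw 77.6 F [ 0.2  1.5 -1.9] open 64.1 q7 32.0
tilt fix [-0.06  0.    0.15]
shift(before turn) [  0.86   0.34 -16.99] turn y -14.46
[[0.12, 0.05, -2.43, 0, np.float64(-2.07), 0], [0.04, 0.05, -2.43, 0, np.float64(-2.07), 0], [-0.05, 0.05, -2.43, 0, np.float64(-2.07), 0], [-0.14, 0.05, -2.43, 0, np.float64(-2.07), 0], [-0.23, 0.05, -2.42, 0, np.float64(-2.07), 0], [-0.31, 0.05, -2.41, 0, np.float64(-2.07), 0], [-0.4, 0.05, -2.4, 0, np.float64(-2.07), 0]]
```

Call:
{"method": "servo_tool", "body": {"rows": [0.1,0,-1.6,0,-2.1,0,1,0,0,-2.4,0,-2.1,0,1,0,0,-2.8,0,-2.1,0,1,-0.1,0,-2.8,0,-2.1,0,1,-0.2,0,-2.8,0,-2.1,0,1,-0.3,0,-2.6,0,-2,0,1,-0.4,0.8,-2,0,-2,0,1,0,2,0,0,0,0,1,0,3,0,0,0,0,1,0,3,0,0,0,0,1,0,2,0,0,0,0,1,0,0.8,0,0,0,0,1]}}

```text
time_s: 13.72
ee_pos: [0.4978, 0.0185, 0.0172]
tcp_rot: [[0.999, -0.006, -0.038], [0.038, 0.0, 0.999], [-0.006, -1.0, 0.0]]
ft_force: [-1.0, -0.6, -1.1]
opening: 0.0638
```

Call:
{"method": "servo_tool", "body": {"rows": [0,0,0,0,0,0,1]}}

```text
time_s: 13.8
ee_pos: [0.4987, 0.0189, 0.0186]
tcp_rot: [[0.999, -0.005, -0.038], [0.038, 0.0, 0.999], [-0.005, -1.0, 0.001]]
ft_force: [-0.2, 0.3, -1.1]
opening: 0.0639
```

```bash
python3 -c "
from h import *
go(500,20,12,92.1,1)"
```

```text
t 13.8 at [498.7  18.9  18.6] yaw 92.2 F [-0.2  0.3 -1.1] open 63.9 q7 54.0
tilt fix [-0.03  0.   -0.28]
shift(before turn) [0.14 0.66 0.1 ] turn y 0.09
[[0.13, 0.66, 0.1, 0, np.float64(0.09), 0]]
```

Call:
{"method": "servo_tool", "body": {"rows": [0,0.3,0,0,0,0,1,0,0.2,0,0,0,0,1,0,0.1,0,0,0,0,1,0,0.1,0,0,0,0,1,0,0,0,0,0,0,1]}}

```text
time_s: 14.22
ee_pos: [0.5012, 0.0188, 0.0146]
tcp_rot: [[0.999, 0.001, -0.037], [0.037, -0.0, 0.999], [0.001, -1.0, -0.0]]
ft_force: [-0.5, 0.1, -1.9]
opening: 0.0641
```

Call:
{"method": "servo_tool", "body": {"rows": [0,0.1,0,0,0,0,1,0,0.1,0,0,0,0,1,0,0.1,0,0,0,0,1,0,0,0,0,0,0,1]}}

```text
time_s: 14.55
ee_pos: [0.5014, 0.0188, 0.0125]
tcp_rot: [[0.999, 0.001, -0.037], [0.037, -0.001, 0.999], [0.001, -1.0, -0.001]]
ft_force: [-4.3, -1.2, 16.3]
opening: 0.0643
```

Call:
{"method": "servo_tool", "body": {"rows": [0,0,0,0,0,0,-1,0,0,0,0,0,0,-1,0,0,0,0,0,0,-1,0,-1.5,0,0,0,0,-1,0,-3.5,0,0,0,0,-1,0,-4,0,0,0,0,-1,0,-3,0,6.9,0,-1,0,0,0,0,6.9,0,-1,0,0,0,0,6.9,0,-1,0,0,0,0,6.9,0,-1,0,0,0,0,6.9,0,-1,0,0,0,0,6.9,0,-1]}}

```text
invalid input
```

Call:
{"method": "servo_tool", "body": {"rows": [0,0,0,0,6.9,0,-1,0,0,0,0,6.9,0,-1,0,0,0,0,6.9,0,-1,0,0,0,0,6.9,0,-1,0,0,0,0,6.9,0,-1,0,0,0,0,6.9,0,-1,0,0,0,0,6.9,0,-1,0,0,0,0,0,0,-1,0,0,0,0,0,0,-1]}}

```text
time_s: 15.3
ee_pos: [0.5011, 0.0191, 0.0113]
tcp_rot: [[0.696, 0.001, 0.718], [-0.718, -0.0, 0.696], [0.001, -1.0, 0.0]]
ft_force: [0.1, -0.5, -0.8]
opening: 0.088
```

```bash
python3 -c "
from h import *
s=ctrl.sense(); im=ctrl.get_image('wrist'); save(im,'w8.png')
r=topface(im,'green',.05,s); print(r)
go(r[0][0],r[0][1],20,2.1,1)
import pickle; pickle.dump((im,s),open('w8.pkl','wb'))
"
```

```text
(array([499.2,  18.5,  55.5,  33.3,   1.5]), np.float64(0.0495))
t 15.35 at [501.   19.   11.3] yaw 44.1 F [ 0.2  0.2 -1.1] open 88.0 q7 14.0
tilt fix [-0.01  0.    0.03]
shift(before turn) [-0.09 -0.87 -0.17] turn y 42.01
[[-0.09, -0.87, -0.17, 0, np.float64(42.01), 0]]
```

View pics/w8.png

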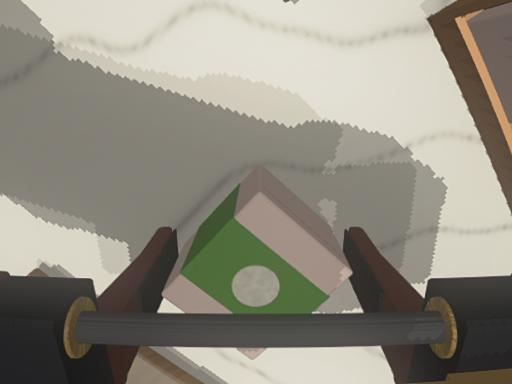

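Call:
{"method": "servo_tool", "body": {"rows": [0,-1.5,0,0,0,0,-1,0,-3.5,0,0,0,0,-1,0,-4,0,0,0,0,-1,0,-4,0,0,0,0,-1,0,-3,0,0,7,0,-1,0,0,0,0,7,0,-1,0,0,0,0,7,0,-1,0,0,0,0,7,0,-1,0,0,0,0,7,0,-1,0,0,0,0,7,0,-1,0,0,0,0,0,0,-1,0,0,0,0,0,0,-1]}}

```text
time_s: 16.35
ee_pos: [0.5007, 0.0189, 0.171]
tcp_rot: [[0.038, -0.0, 0.999], [-0.999, -0.0, 0.038], [0.0, -1.0, -0.0]]
ft_force: [-0.2, -0.7, 0.4]
opening: 0.0879
```

```bash
python3 -c "
from h import *
s=ctrl.sense(); im=ctrl.get_image('wrist'); save(im,'w8.png')
r=topface(im,'green',.05,s); print(r)
go(r[0][0],r[0][1],20,2.1,1)
import pickle; pickle.dump((im,s),open('w8.pkl','wb'))
"
```

```text
(array([524.4,  31.5,  14.5,   7.2, -48.6]), np.float64(0.0494))
t 16.4 at [500.7  18.9 171. ] yaw 2.2 F [-0.2 -0.3  0.1] open 87.9 q7 -15.0
tilt fix [0.01 0.   0.01]
shift(before turn) [-1.17 15.1   2.42] turn y 0.1
[[-1.17, 15.1, 2.41, 0, np.float64(0.1), 0]]
```

View pics/w8.png

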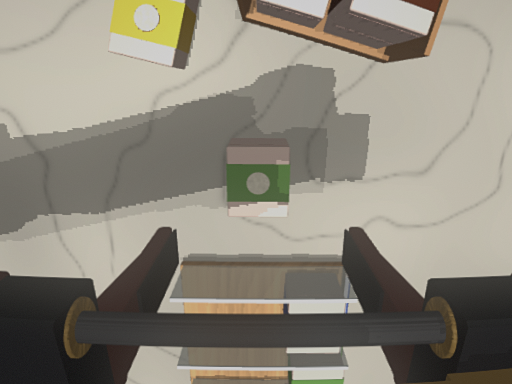

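```bash
python3 -c "
from h import *
import pickle
im,s=pickle.load(open('w8.pkl','rb'))
t=im['color'][125:230,215:300]; cv2.imwrite('pics/w8a.png',cv2.resize(t[...,::-1],None,fx=5.5,fy=5.5,interpolation=2))
print(plane(im,[(258,183)],.05,s)*1000)
"
```

```text
[[500.79124718  18.17114066  50.        ]]
```

View pics/w8a.png

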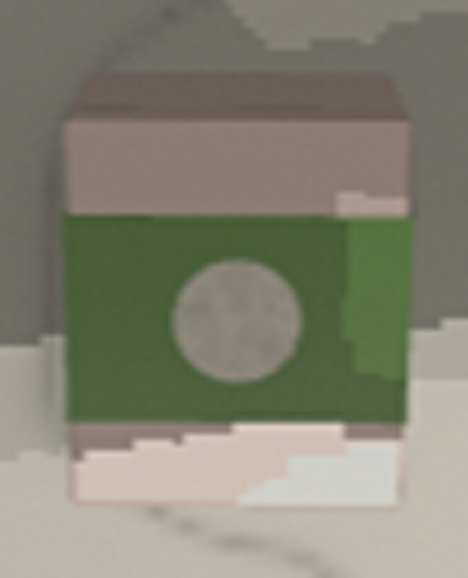

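Call:
{"method": "servo_tool", "body": {"rows": [0,1.5,0,0,0,0,-1,0,3,0,0,0,0,-1,0,3.5,0,0,0,0,-1,0,3,0,0,0,0,-1,0,2.2,0,0,0,0,-1,0,1.3,0,0,0,0,-1,0,0.5,0,0,0,0,-1,0,0,0,0,0,0,-1,0,0,0,0,0,0,1,0,0,0,0,0,0,1,0,0,0,0,0,0,1,0,0,0,0,0,0,1]}}

```text
time_s: 17.4
ee_pos: [0.5015, 0.0189, 0.022]
tcp_rot: [[0.033, 0.002, 0.999], [-0.999, -0.0, 0.033], [0.0, -1.0, 0.002]]
ft_force: [-0.5, 0.1, 0.0]
opening: 0.0649
```

Call:
{"method": "servo_tool", "body": {"rows": [0,0,0,0,0,0,1,0,0,0,0,0,0,1,0,-1,0,0,0,0,1,0,-2.5,0,0,0,0,1,0,-3.5,0,0,0,0,1,0,-3,0,0,0,0,1,0,0,0,0,0,0,1]}}

```text
time_s: 17.98
ee_pos: [0.504, 0.0196, 0.1269]
tcp_rot: [[0.033, 0.009, 0.999], [-0.999, 0.0, 0.033], [-0.0, -1.0, 0.009]]
ft_force: [1.1, 0.6, -1.5]
opening: 0.0539
```

```bash
python3 -c "
from h import *
go(478,-207.3,135,2.1,9)
"
```

```text
t 17.98 at [504.   19.6 126.9] yaw 1.9 F [ 1.1  0.6 -1.5] open 53.9 q7 -17.0
tilt fix [-0.5   0.   -0.01]
shift(before turn) [22.6  -0.84 -3.34] turn y -0.23
[[2.51, -0.09, -0.37, 0, np.float64(-0.03), 0], [2.51, -0.09, -0.37, 0, np.float64(-0.03), 0], [2.51, -0.09, -0.37, 0, np.float64(-0.03), 0], [2.51, -0.09, -0.37, 0, np.float64(-0.03), 0], [2.51, -0.09, -0.38, 0, np.float64(-0.03), 0], [2.51, -0.09, -0.38, 0, np.float64(-0.03), 0], [2.51, -0.09, -0.38, 0, np.float64(-0.03), 0], [2.51, -0.09, -0.38, 0, np.float64(-0.03), 0], [2.51, -0.09, -0.38, 0, np.float64(-0.03), 0]]
```

Call:
{"method": "servo_tool", "body": {"rows": [1.5,0,-0.1,0,-0.2,0,1,2.6,0,-0.3,0,0,0,1,3,0,-0.3,0,0,0,1,3.2,0,-0.3,0,0,0,1,3.2,0,-0.3,0,0,0,1,3.2,0,-0.3,0,0,0,1,2.8,0,-0.3,0,0,0,1,1.9,0,-0.2,0,0,0,1,1,0,-0.1,0,0,0,1,0.2,0,0,0,0,0,1,0,0,0,0,0,0,1,0,0,0,0,0,0,1]}}

```text
time_s: 18.98
ee_pos: [0.4871, -0.206, 0.121]
tcp_rot: [[0.038, 0.0, 0.999], [-0.999, 0.001, 0.038], [-0.001, -1.0, 0.0]]
ft_force: [0.9, 1.3, -1.1]
opening: 0.0539
```

```bash
python3 -c "
from h import *
go(490,-206.7,45,2.1,1)
s=ctrl.sense(); im=ctrl.get_image('wrist'); save(im,'w9.png')
"
```

```text
t 18.98 at [ 487.1 -206.   121. ] yaw 2.2 F [ 0.9  1.3 -1.1] open 53.9 q7 10.0
tilt fix [-0.01  0.   -0.05]
shift(before turn) [0.09 7.6  0.28] turn y 0.05
[[0.08, 7.6, 0.28, 0, np.float64(0.05), 0]]
```

View pics/w9.png

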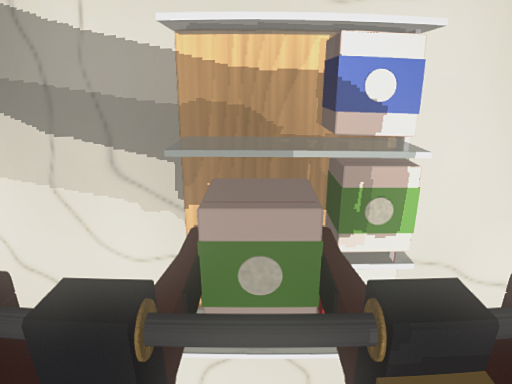

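Call:
{"method": "servo_tool", "body": {"rows": [0.1,1,0.1,0,0,0,1,0,2,0.1,0,0,0,1,0,2.2,0,0,0,0,1,0,1.6,0,0,0,0,1,0,0.7,0,0,0,0,1,0,0.3,0,0,0,0,1,0,0.2,0,0,0,0,1,0,0.1,0,0,0,0,1,0,0.1,0,0,0,0,1,0,0,0,0,0,0,1]}}

```text
time_s: 19.87
ee_pos: [0.4893, -0.2088, 0.0396]
tcp_rot: [[0.036, 0.001, 0.999], [-0.999, -0.001, 0.036], [0.001, -1.0, 0.001]]
ft_force: [0.8, 0.8, -2.8]
opening: 0.0542
```

Call:
{"method": "servo_tool", "body": {"rows": [-0.1,0.1,0,0,0,0,1,0,0.1,0,0,0,0,1,0,0.1,0,0,0,0,1,0,0,0,0,0,0,1]}}

```text
time_s: 20.2
ee_pos: [0.489, -0.2077, 0.0365]
tcp_rot: [[0.036, 0.0, 0.999], [-0.999, -0.0, 0.036], [0.0, -1.0, 0.0]]
ft_force: [-1.2, 0.1, 3.3]
opening: 0.0536
```

Call:
{"method": "servo_tool", "body": {"rows": [0,0,0,0,0,0,-0.4,0,0,0,0,0,0,-0.4,0,0,0,0,0,0,-0.4,0,-1,0,0,0,0,-0.4,0,-2.5,0,0,0,0,-0.4,0,-2.5,0,0,0,0,-0.4,0,0,-1,0,0,0,1,0,0,-2,0,0,0,1,0,0,-2,0,0,0,1,0,0,-1,0,0,0,1,0,0,0,0,0,0,1]}}

```text
time_s: 21.12
ee_pos: [0.4267, -0.2102, 0.0962]
tcp_rot: [[0.034, -0.001, 0.999], [-0.999, -0.001, 0.034], [0.001, -1.0, -0.001]]
ft_force: [-0.0, -0.1, -0.4]
opening: 0.0318
```

```bash
python3 -c "
from h import *
go(436,-208.5,22,2.1,1)
s=ctrl.sense(); im=ctrl.get_image('wrist'); save(im,'w10.png')
print(topface(im,'green',.065,s,(489,-207)),topface(im,'green',.065,s,(571,-204)))
im=ctrl.get_image('top'); save(im,'top2.png')
print(topface(im,'green',.065,s,(489,-207)),topface(im,'green',.065,s,(571,-204)))
"
```

```text
t 21.12 at [ 426.7 -210.2   96.2] yaw 2.0 F [-0.  -0.1 -0.4] open 31.8 q7 12.0
tilt fix [0.08 0.   0.03]
shift(before turn) [-0.15  7.42  0.95] turn y -0.13
[[-0.14, 7.42, 0.94, 0, np.float64(-0.13), 0]]
None None
None None
```

View pics/w10.png

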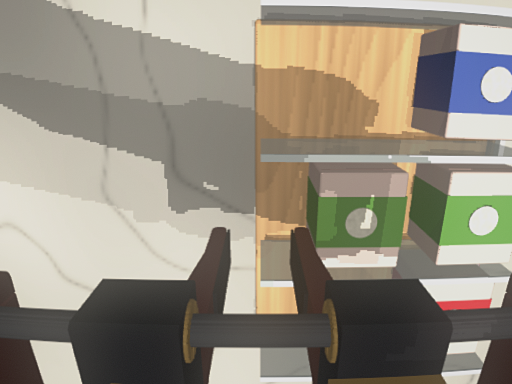

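Call:
{"method": "servo_tool", "body": {"rows": [-0.1,0,0,0,0,0,1,0,1,0,0,0,0,1,0,2,0,0,0,0,1,0,2.2,0,0,0,0,1,0,1.5,0,0,0,0,1,0,0.6,0,0,0,0,1,0,0,0.8,0,0,0,1,0,0,0.6,0,0,0,1,0,0,0.3,0,0,0,1,0,0,0,0,0,0,1]}}

```text
time_s: 22.05
ee_pos: [0.448, -0.2082, 0.0239]
tcp_rot: [[0.037, 0.003, 0.999], [-0.999, -0.001, 0.037], [0.001, -1.0, 0.003]]
ft_force: [-0.3, 0.5, 0.6]
opening: 0.0004
```

```bash
python3 -c "
from h import *
go(470,-207.5,22,2.1,1)
"
```

```text
t 22.05 at [ 448.  -208.2   23.9] yaw 2.1 F [-0.3  0.5  0.6] open 0.4 q7 7.0
tilt fix [-0.14  0.    0.04]
shift(before turn) [0.01 0.2  2.2 ] turn y -0.01
[[0.01, 0.19, 2.21, 0, np.float64(-0.01), 0]]
```

Call:
{"method": "servo_tool", "body": {"rows": [0,0,0.2,0,0,0,1,0,0,0.3,0,0,0,1,0,0,0.3,0,0,0,1,0,0,0.3,0,0,0,1,0,0,0.3,0,0,0,1,0,0,0.3,0,0,0,1,0,0,0.2,0,0,0,1,0,0,0.1,0,0,0,1,0,0,0,0,0,0,1]}}

```text
time_s: 22.8
ee_pos: [0.4648, -0.2079, 0.0233]
tcp_rot: [[0.035, -0.002, 0.999], [-0.999, -0.0, 0.035], [0.0, -1.0, -0.002]]
ft_force: [-4.5, -0.2, 5.5]
opening: 0.0001
```

```bash
python3 -c "
from h import *
s=ctrl.sense(); im=ctrl.get_image('wrist'); save(im,'w11.png')
go(475,-207.5,22,2.1,1)
"
```

```text
t 22.85 at [ 464.8 -207.9   23.3] yaw 2.0 F [-4.5 -0.8  5.6] open 0.2 q7 6.0
tilt fix [0.11 0.   0.02]
shift(before turn) [-0.    0.13  1.02] turn y -0.09
[[-0.0, 0.13, 1.02, 0, np.float64(-0.09), 0]]
```

View pics/w11.png

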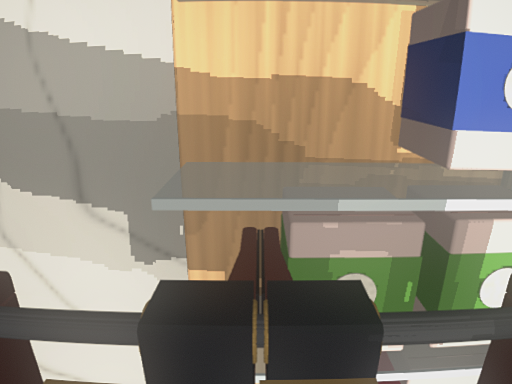

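Call:
{"method": "servo_tool", "body": {"rows": [0,0,0.2,0,0,0,1,0,0,0.2,0,0,0,1,0,0,0.2,0,0,0,1,0,0,0.2,0,0,0,1,0,0,0.1,0,0,0,1,0,0,0,0,0,0,1]}}

```text
time_s: 23.35
ee_pos: [0.4741, -0.2075, 0.0233]
tcp_rot: [[0.035, -0.001, 0.999], [-0.999, -0.0, 0.035], [0.0, -1.0, -0.001]]
ft_force: [-4.1, 0.0, 4.8]
opening: 0.0006
```

```bash
python3 -c "
from h import *
s=ctrl.sense(); im=ctrl.get_image('wrist'); save(im,'w12.png')
go(475,-207.5,22,2.1,1)
im=ctrl.get_image('scene'); save(im,'s12.png')
t=im['color'][100:220,140:290]; cv2.imwrite('pics/s12a.png',cv2.resize(t[...,::-1],None,fx=5,fy=5,interpolation=2))
"
```

```text
t 23.4 at [ 474.1 -207.5   23.3] yaw 2.0 F [-4.   0.7  4.9] open 0.2 q7 6.0
tilt fix [0.07 0.   0.02]
shift(before turn) [0.   0.13 0.09] turn y -0.08
[[0.0, 0.13, 0.09, 0, np.float64(-0.08), 0]]
```

View pics/w12.png

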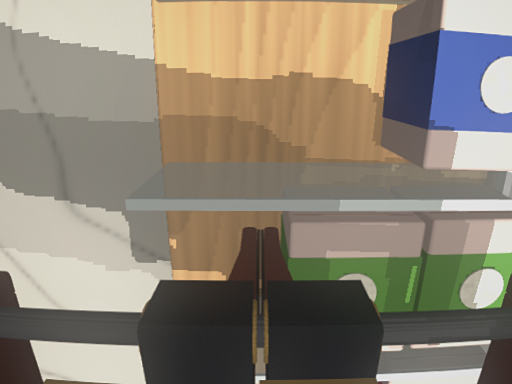

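View pics/s12a.png

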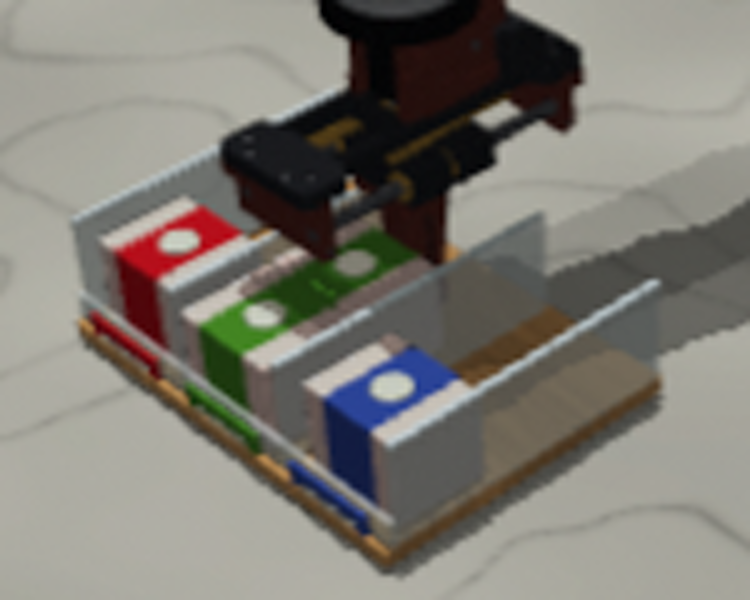

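Call:
{"method": "servo_tool", "body": {"rows": [0,0,-0.5,0,0,0,1,0,0,-1,0,0,0,1,0,-1,-1,0,0,0,1,0,-3,0,0,0,0,1,0,-4,0,0,0,0,-1,0,-4,0,0,0,0,-1,0,-4,2.5,0,0,0,-1,0,-2,2.5,0,0,0,-1,0,-1,2,0,0,0,-1,0,0,0,0,0,0,-1,0,0,0,0,0,0,-1]}}

```text
time_s: 24.37
ee_pos: [0.5171, -0.2054, 0.2085]
tcp_rot: [[0.037, 0.001, 0.999], [-0.999, -0.0, 0.037], [0.0, -1.0, 0.001]]
ft_force: [-0.2, -0.0, -0.2]
opening: 0.0435
```

```bash
python3 -c "
from h import *
s=ctrl.sense(); im=ctrl.get_image('wrist'); save(im,'w13.png')
import pickle; pickle.dump((im,s),open('w13.pkl','wb'))
go(410,149.5,200,77.7,14)
print(topface(im,'green',.065,s),topface(im,'blue',.065,s),topface(im,'red',.065,s))
t=im['color'][60:260,150:350]; cv2.imwrite('pics/w13a.png',cv2.resize(t[...,::-1],None,fx=3,fy=3,interpolation=2))
"
```

```text
t 24.42 at [ 515.9 -205.5  207.6] yaw 2.1 F [-0.6  0.4  0. ] open 47.9 q7 11.0
tilt fix [ 0.07  0.   -0.01]
shift(before turn) [-35.86   0.78  -9.3 ] turn y -75.63
[[-2.56, 0.05, -0.66, 0, np.float64(-5.4), 0], [-2.61, 0.05, -0.42, 0, np.float64(-5.4), 0], [-2.64, 0.05, -0.17, 0, np.float64(-5.4), 0], [-2.65, 0.05, 0.08, 0, np.float64(-5.4), 0], [-2.63, 0.05, 0.33, 0, np.float64(-5.4), 0], [-2.58, 0.05, 0.57, 0, np.float64(-5.4), 0], [-2.52, 0.05, 0.81, 0, np.float64(-5.4), 0], [-2.43, 0.05, 1.05, 0, np.float64(-5.4), 0], [-2.32, 0.05, 1.27, 0, np.float64(-5.4), 0], [-2.19, 0.05, 1.48, 0, np.float64(-5.4), 0], [-2.04, 0.05, 1.68, 0, np.float64(-5.4), 0], [-1.87, 0.05, 1.87, 0, np.float64(-5.4), 0], [-1.69, 0.05, 2.04, 0, np.float64(-5.4), 0], [-1.49, 0.05, 2.19, 0, np.float64(-5.4), 0]]
(array([ 527.9, -206.6,   79.9,   32.8,    2.1]), np.float64(0.0645)) (array([ 561.2, -107. ,   55.1,   13.9,  -10. ]), np.float64(0.0645)) (array([ 550.8, -282. ,   32.4,   23.6,  -88.1]), np.float64(0.0646))
```

View pics/w13a.png

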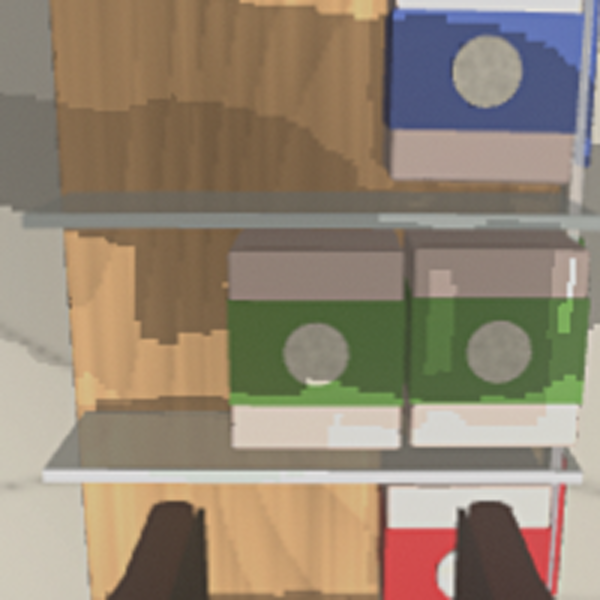

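Call:
{"method": "servo_tool", "body": {"rows": [-2.6,0,-0.7,0,-5.4,0,-1,-2.6,0,-0.4,0,-5.4,0,-1,-2.6,0,-0.2,0,-5.4,0,-1,-2.6,0,0.1,0,-5.4,0,-1,-2.6,0,0.3,0,-5.4,0,-1,-2.6,0,0.6,0,-5.4,0,-1,-2.5,0,0.8,0,-5.4,0,-1,-2.4,0,1,0,-5.4,0,-1,-2.3,0,1.3,0,-5.4,0,-1,-2.2,0,1.5,0,-5.4,0,-1,-2,0,1.7,0,-5.4,0,-1,-1.9,0,1.9,0,-5.4,0,-1]}}

```text
time_s: 25.42
ee_pos: [0.4249, 0.0977, 0.2072]
tcp_rot: [[0.921, -0.002, 0.39], [-0.39, -0.002, 0.921], [-0.001, -1.0, -0.002]]
ft_force: [1.4, 0.1, 0.1]
opening: 0.0879
```

Call:
{"method": "servo_tool", "body": {"rows": [-1.7,0,2,0,-5.4,0,-1,-1.5,0,2.2,0,-5.4,0,-1,0,0,0,0,0,0,-1,0,0,0,0,0,0,-1]}}

```text
time_s: 25.75
ee_pos: [0.4101, 0.1484, 0.2075]
tcp_rot: [[0.977, -0.002, 0.212], [-0.212, -0.001, 0.977], [-0.001, -1.0, -0.001]]
ft_force: [0.3, -0.3, -1.4]
opening: 0.0875
```

```bash
python3 -c "
from h import *
s=ctrl.sense(); im=ctrl.get_image('wrist'); save(im,'w14.png')
import pickle; pickle.dump((im,s),open('w14.pkl','wb'))
HUE['yellow']=(15,36); print(topface(im,'yellow',.05,s))
go(410,149.5,12,77.7,1)
"
```

```text
(array([408.2, 149.4,  56. ,  32.6, -13. ]), np.float64(0.0495))
t 25.8 at [410.7 147.4 207.5] yaw 77.6 F [ 0.2 -0.4  0.5] open 87.8 q7 42.0
tilt fix [ 0.1   0.   -0.07]
shift(before turn) [-0.09 19.55  0.23] turn y -0.1
[[-0.11, 19.55, 0.19, 0, np.float64(-0.1), 0]]
```

View pics/w14.png

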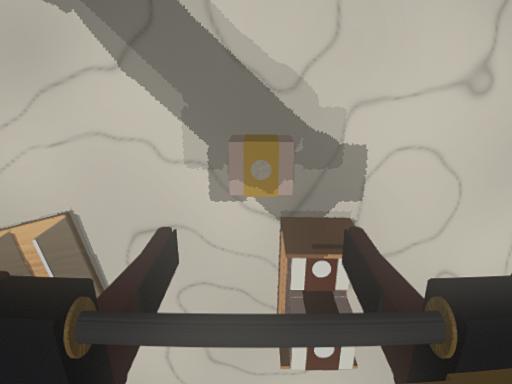

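```bash
python3 -c "
from h import *
import pickle
im,s=pickle.load(open('w14.pkl','rb'))
print(plane(im,[(261,169.5)],.05,s)*1000,plane(im,[(321.3,269)],.054,s)*1000)
t=im['color'][205:380,265:375]; cv2.imwrite('pics/w14a.png',cv2.resize(t[...,::-1],None,fx=3.4,fy=3.4,interpolation=2))
"
```

```text
[[409.04110265 149.31974793  50.        ]] [[526.97883088 188.9852402   54.        ]]
```

View pics/w14a.png

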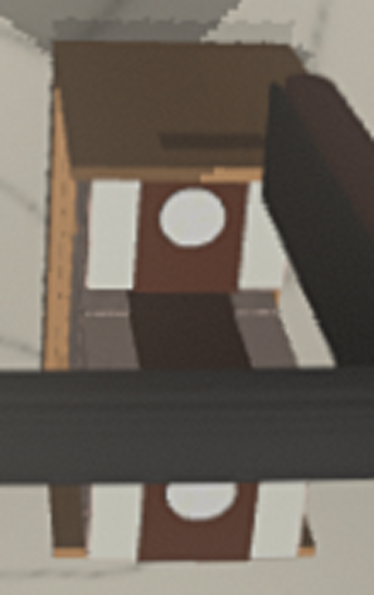

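Call:
{"method": "servo_tool", "body": {"rows": [-0.1,1.5,0.2,0,0,0,-1,0,3,0,0,0,0,-1,0,4,0,0,0,0,-1,0,4,0,0,0,0,-1,0,3.5,0,0,0,0,-1,0,2,0,0,0,0,-1,0,1.2,0,0,0,0,-1,0,0.3,0,0,0,0,-1,0,0,0,0,0,0,-1,0,0,0,0,0,0,-1]}}

```text
time_s: 26.63
ee_pos: [0.4114, 0.15, 0.0137]
tcp_rot: [[0.977, 0.0, 0.215], [-0.215, -0.0, 0.977], [0.0, -1.0, -0.0]]
ft_force: [0.1, -0.6, 0.2]
opening: 0.0876
```

```bash
python3 -c "
from h import *
go(409.5,149.3,12,77.7,1)"
```

```text
t 26.63 at [411.4 150.   13.7] yaw 77.6 F [ 0.1 -0.6  0.2] open 87.6 q7 21.0
tilt fix [0.02 0.   0.01]
shift(before turn) [-0.17  0.17 -0.1 ] turn y -0.13
[[-0.17, 0.17, -0.1, 0, np.float64(-0.13), 0]]
```

Call:
{"method": "servo_tool", "body": {"rows": [-0.2,0.1,-0.1,0,0,0,-1,0,0,0,0,0,0,-1,0,0,0,0,0,0,1,0,0,0,0,0,0,1,0,0,0,0,0,0,1,0,0,0,0,0,0,1,0,0,0,0,0,0,1,0,-1.5,0,0,0,0,1,0,-3.5,0,0,0,0,1,0,-4,0,0,0,0,1,0,-3,0,0,0,0,1,0,0,0,0,0,0,1]}}

```text
time_s: 27.63
ee_pos: [0.4114, 0.1518, 0.137]
tcp_rot: [[0.977, 0.007, 0.214], [-0.214, 0.002, 0.977], [0.007, -1.0, 0.003]]
ft_force: [1.7, 0.5, -2.3]
opening: 0.0641
```

```bash
python3 -c "
from h import *
go(527,189,135,77.7,1)"
```

```text
t 27.63 at [411.4 151.8 137. ] yaw 77.7 F [ 1.7  0.5 -2.3] open 64.1 q7 34.0
tilt fix [-0.19  0.    0.38]
shift(before turn) [10.5   0.29  6.11] turn y -0.03
[[10.5, 0.2, 6.11, 0, np.float64(-0.03), 0]]
```

Call:
{"method": "servo_tool", "body": {"rows": [1,0,0.6,0,0,0,1,2,0,1.1,0,0,0,1,2.4,0,1.4,0,0,0,1,2.4,0,1.4,0,0,0,1,1.7,0,1,0,0,0,1,1,0,0.6,0,0,0,1,0,0,0,0,0,0,1,0,0,0,0,0,0,1,0,0,0,0,0,0,1]}}

```text
time_s: 28.38
ee_pos: [0.5233, 0.1871, 0.1308]
tcp_rot: [[0.977, -0.003, 0.213], [-0.213, -0.001, 0.977], [-0.002, -1.0, -0.001]]
ft_force: [-0.4, -0.6, -1.9]
opening: 0.0639
```

```bash
python3 -c "
from h import *
s=ctrl.sense(); im=ctrl.get_image('wrist'); save(im,'w15.png')
go(527,189,66,77.7,1)"
```

```text
t 28.43 at [523.3 187.  131.3] yaw 77.7 F [ 0.2 -0.7 -1.9] open 63.8 q7 32.0
tilt fix [ 0.08  0.   -0.09]
shift(before turn) [0.32 6.53 0.29] turn y -0.01
[[0.31, 6.53, 0.28, 0, np.float64(-0.01), 0]]
```

View pics/w15.png

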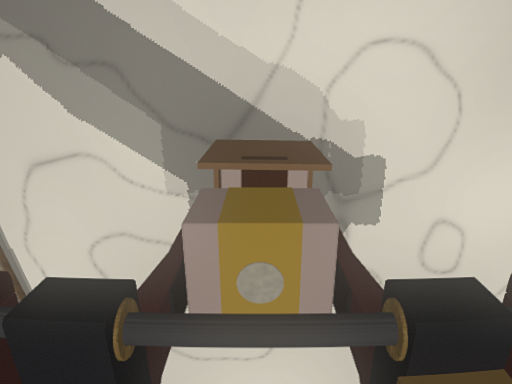

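Call:
{"method": "servo_tool", "body": {"rows": [0.3,0,0.2,0,0,0,1,0,0,0,0,0,0,1,0,0,0,0,0,0,1]}}

```text
time_s: 28.68
ee_pos: [0.5279, 0.1884, 0.1326]
tcp_rot: [[0.977, 0.001, 0.214], [-0.214, -0.0, 0.977], [0.001, -1.0, -0.0]]
ft_force: [-1.0, 0.6, -1.2]
opening: 0.0638
```

```bash
python3 -c "
from h import *
go(527.5,188.9,66,77.7,1)
s=ctrl.sense(); im=ctrl.get_image('wrist');go(527.5,188.9,66,77.7,1)
hsv=cv2.cvtColor(im['color'],cv2.COLOR_RGB2HSV)
m=((hsv[...,1]<60)).astype(np.uint8); m[:255]=0;m[310:]=0;m[:,:225]=0;m[:,295:]=0
print(cv2.moments(m,True)['m10']/m.sum(),cv2.moments(m,True)['m01']/m.sum(),m.sum())
c=(cv2.moments(m,True)['m10']/m.sum(),cv2.moments(m,True)['m01']/m.sum())
print(plane(im,[c],s['ee_pos'][2]+.038,s)*1000)
"
```

```text
t 28.68 at [527.9 188.4 132.6] yaw 77.6 F [-1.   0.6 -1.2] open 63.8 q7 32.0
tilt fix [0.01 0.   0.03]
shift(before turn) [-0.06  6.66  0.04] turn y -0.05
[[-0.05, 6.66, 0.04, 0, np.float64(-0.05), 0]]
t 28.73 at [527.9 188.4 132.6] yaw 77.6 F [-0.1  0.2 -1.5] open 64.1 q7 32.0
tilt fix [0.01 0.   0.03]
shift(before turn) [-0.05  6.66  0.04] turn y -0.05
[[-0.05, 6.66, 0.04, 0, np.float64(-0.05), 0]]
259.7662601626016 282.3990514905149 1476
[[526.9696402  188.51657055 170.56697034]]
```

Box at (527.0, 188.5), target (527, 189). Descend.

Call:
{"method": "servo_tool", "body": {"rows": [0,1,0,0,0,0,1,0,1.5,0,0,0,0,1,0,1.5,0,0,0,0,1,0,1,0,0,0,0,1,0,0.6,0,0,0,0,1,0,0.3,0,0,0,0,1,0,0.2,0,0,0,0,1,0,0,0,0,0,0,1,0,0,0,0,0,0,1]}}

```text
time_s: 29.48
ee_pos: [0.5282, 0.1888, 0.0718]
tcp_rot: [[0.977, 0.001, 0.214], [-0.214, 0.0, 0.977], [0.001, -1.0, 0.0]]
ft_force: [-0.5, -0.1, -1.7]
opening: 0.064
```

```bash
python3 -c "
from h import *
go(527.7,188.8,66,77.7,1)"
```

```text
t 29.48 at [528.2 188.8  71.8] yaw 77.7 F [-0.5 -0.1 -1.7] open 64.0 q7 29.0
tilt fix [-0.02  0.    0.04]
shift(before turn) [-0.05  0.58 -0.01] turn y -0.05
[[-0.05, 0.58, -0.01, 0, np.float64(-0.05), 0]]
```

Call:
{"method": "servo_tool", "body": {"rows": [-0.1,0.2,0,0,0,0,1,0,0.1,0,0,0,0,1,0,0.1,0,0,0,0,1,0,0,0,0,0,0,1]}}

```text
time_s: 29.82
ee_pos: [0.5269, 0.1887, 0.0673]
tcp_rot: [[0.977, 0.0, 0.214], [-0.214, -0.0, 0.977], [0.0, -1.0, -0.0]]
ft_force: [-0.9, -0.5, -1.2]
opening: 0.0641
```

Call:
{"method": "servo_tool", "body": {"rows": [0,0.1,0,0,0,0,1,0,0,0,0,0,0,1,0,0,0,0,0,0,1]}}

```text
time_s: 30.07
ee_pos: [0.527, 0.1889, 0.0666]
tcp_rot: [[0.977, 0.0, 0.214], [-0.214, -0.0, 0.977], [0.0, -1.0, 0.0]]
ft_force: [-1.1, -0.7, 1.7]
opening: 0.064
```

Contact. Release, rise and look.

Call:
{"method": "servo_tool", "body": {"rows": [0,0,0,0,0,0,-1,0,0,0,0,0,0,-1,0,0,0,0,0,0,-1,0,0,0,0,0,0,-1,0,-1,0,0,0,0,-1,0,-3,0,0,0,0,-1,0,-4,0,0,0,0,-1,0,-4,0,0,0,0,-1,0,-2,0,0,0,0,-1,0,0,0,0,0,0,-1,0,0,0,0,0,0,-1]}}

```text
time_s: 30.98
ee_pos: [0.5275, 0.189, 0.2081]
tcp_rot: [[0.977, 0.003, 0.214], [-0.214, 0.0, 0.977], [0.003, -1.0, 0.001]]
ft_force: [-0.1, 0.5, -0.1]
opening: 0.0878
```

```bash
python3 -c "
from h import *
s=ctrl.sense(); im=ctrl.get_image('wrist'); save(im,'w16.png')
HUE['yellow']=(15,36); print(topface(im,'yellow',.104,s)); go(450,100,250,77.7,1)
im=ctrl.get_image('scene'); save(im,'s16.png')
t=im['color'][100:310,140:400]; cv2.imwrite('pics/s16a.png',cv2.resize(t[...,::-1],None,fx=2.8,fy=2.8,interpolation=2))
"
```

```text
(array([526. , 188.9,  55.3,  33.3, -12.4]), np.float64(0.1035))
t 31.03 at [526.8 188.5 206.6] yaw 77.6 F [-0.   0.7 -0.6] open 87.8 q7 36.0
tilt fix [0.01 0.   0.04]
shift(before turn) [ -5.61  -4.34 -10.29] turn y -0.06
[[-5.61, -4.34, -10.29, 0, np.float64(-0.06), 0]]
```

View pics/w16.png

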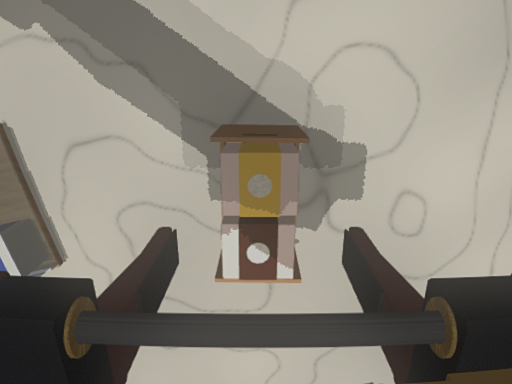

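View pics/s16a.png

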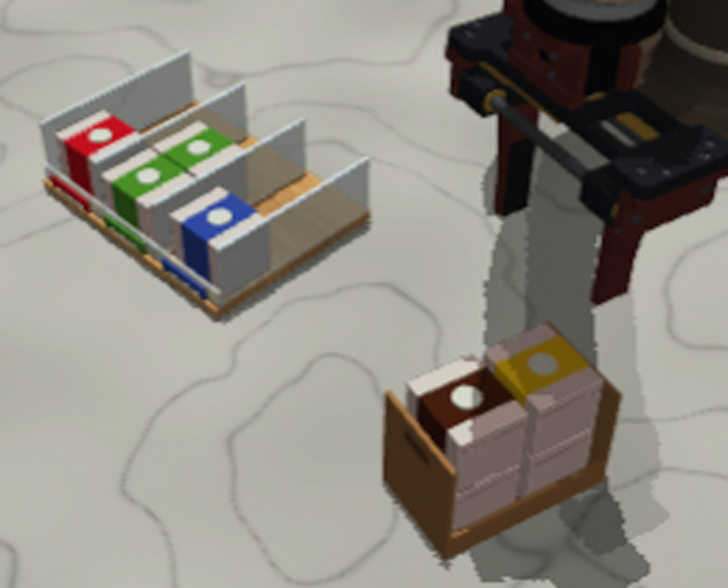

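```bash
python3 -c "
from h import *
print(ctrl.sign_off())"
```

```text
the job is handed in; nothing more can be done
None
```

The job is done and handed in at about 31 s of the 72 s allowed. The older green box is at the lip of the green lane, the new one is close behind it, and the yellow box is back on the brown one.

**Order of work**
1. I moved the older box forward by front and back until it met the lip and set it down.
2. I lifted the yellow box off and stood it on the counter.
3. I took the new green box out by its plain sides, turned it to the lane's angle on the counter and regripped it front and back. I then set it in the lane and pushed it gently up behind the older one.
4. I put the yellow box back on the brown one.

**Last checks**
- **Green lane:** the gap between the two boxes is about 2 mm, and both are upright and aligned at about 2.1°. At set-down the measured force showed the older box touching the lip.
- **Yellow box:** it measures (526.0, 188.9) mm at −12.4°. The brown box under it measured (527.0, 189.0) mm, so it is about 1 mm off, at the carton's own angle of about −12.3°.
- **Other boxes:** they look unmoved in the final scene picture. I checked these by eye and did not remeasure their positions.

**What went wrong**
- **Refused move:** one call, to open and rise, was malformed and refused. The next call then turned the gripper about 48° while it was still low around the new green box on the counter. The box measured within about 2 mm and 1° of where it had been set down, and I lifted clear before going on.
- **Set-down force:** setting the new green box on the counter reached about 16 N, below the 40 N limit.

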